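Change over the bottles on a clamped bench shaker

TASK

The amber bottles on the shaker are finished and the white blue-capped ones go on next: first turn the black clamp knob back until the gauge needle rests at zero and only then lift the amber bottles out, standing them upright on the raised grey stand. Stand every white bottle upright on the shaker deck between the sprung bar and the rear fence, then tighten the knob until the red needle lies on the green mark, so that the bar holds every white bottle against the fence. Leave everything else on the bench where it is.

Things in the scene. Friction and masses are not known exactly. Their poses are not given: they have to be found in the camera images.
- fence_face (a point): Middle of the rubber-faced front of the fixed rear fence, at shaker x = 113 mm, y = 0, 25 mm above the deck. The fence is two level rails 310 mm long along the shaker's y, its top 64 mm above the deck; end guards of the same height close the bay at y = +-155 mm. Axes as the shaker's.
- shaker: Bench shaker (cream housing, aluminium deck), fixed. Origin: centre of its underside on the bench; x from knob across the clamp to the rear fence, y along the fence, z up. Level deck 280 x 350 mm, x -145 to 135 mm, top at z = 85 mm. Bottles stand in the bay between sprung bar and fence (centre at x = 81 mm when clamped). At x below 20 mm stand knob and gauge, all but the knob below z = 130 mm.
- clamp_knob (a joint): Turn of the clamp knob in rad, 0 = fully open (stop), 4.4 = end stop; grows CLOCKWISE seen from above (tightening) and moves the bar to the fence 9 mm per rad. Friction holds it where left; turning takes 0.2 N m, 0.35 at the mark. From open, the bar meets 64 mm bottles standing against the fence at about 2.44 rad; the needle reaches the mark at about 3.56 rad.
- knob_grip (a point): On the vertical axis of the round knurled black clamp knob (50 mm diameter, 30 mm tall, white index line on top), at the height to grip it: 13 mm below its upper face, 147 mm above the bench. Below it is the pinion box (52 mm square, top 28 mm below this point); nothing else at its height within 60 mm of the axis; the gauge plate, 25 mm lower, begins 60 mm to its side.
- pointer_tip (a point): Tip of the red gauge needle, 56 mm from its pivot, over a white plate on the carriage of the bar; seen from above. It shows how far the bar is pushed back against its springs: still while the bar is free, then swinging clockwise from above as the bar presses on bottles, 75 rad per m of deflection, i.e. 0.675 rad per rad of knob. The plate travels with the carriage.
- set_mark (a point): Where the needle tip must lie: on the green mark (7 mm wide) of the gauge plate, at the height of the tip, 56 mm from the pivot. With the needle at zero the tip is 41 mm from here; red ticks beyond it mean too tight. 1 mm of tip travel = 0.0265 rad of knob.
- gauge_pointer (a joint): Angle of the gauge needle in rad: 0 = at rest, springs not compressed (bar free); 0.75 = on the green mark; grows as the bar is pressed back (spring force about 3.6 N at 0, 15.6 N at the mark).
- stand_top (a point): Centre of the top face of the raised grey bottle stand, fixed, 70 mm above the bench. The top is 260 mm long (this frame's x) and 96 mm wide (y) with a lip 8 mm high and 4 mm thick along each long edge, leaving 88 mm between the lips; axes turn with the stand, z up.
- bar_face (a point): Middle of the rubber face of the sprung bar (two joined rails 300 mm long along the shaker's y, top 63 mm above the deck) that presses on the bottles. With the clamp fully open it is at shaker x = 27 mm, so the bay between here and the fence face is then 86 mm deep.
- amber1: Finished dark amber bottle with black cap, standing clamped in the bay at the start. Wide-mouth bottle, 64 mm diameter and 110 mm tall, body up to z = 76 mm, neck 38 mm, round screw cap 44 mm diameter from z = 86 to 110 mm (grip the cap from above). Origin: centre of its underside, z up its axis. 0.1 to 0.21 kg. May be absent.
- amber2: Finished dark amber bottle with black cap, standing clamped in the bay at the start. Wide-mouth bottle, 64 mm diameter and 110 mm tall, body up to z = 76 mm, neck 38 mm, round screw cap 44 mm diameter from z = 86 to 110 mm (grip the cap from above). Origin: centre of its underside, z up its axis. 0.1 to 0.21 kg. May be absent.
- white1: New white bottle with blue cap, standing on the bench to the robot's right at the start. Wide-mouth bottle, 64 mm diameter and 110 mm tall, body up to z = 76 mm, neck 38 mm, round screw cap 44 mm diameter from z = 86 to 110 mm (grip the cap from above). Origin: centre of its underside, z up its axis. 0.1 to 0.21 kg. May be absent.
- white2: New white bottle with blue cap, standing on the bench to the robot's right at the start. Wide-mouth bottle, 64 mm diameter and 110 mm tall, body up to z = 76 mm, neck 38 mm, round screw cap 44 mm diameter from z = 86 to 110 mm (grip the cap from above). Origin: centre of its underside, z up its axis. 0.1 to 0.21 kg. May be absent.
- white3: New white bottle with blue cap, standing on the bench to the robot's right at the start. Wide-mouth bottle, 64 mm diameter and 110 mm tall, body up to z = 76 mm, neck 38 mm, round screw cap 44 mm diameter from z = 86 to 110 mm (grip the cap from above). Origin: centre of its underside, z up its axis. 0.1 to 0.21 kg. May be absent.
- flask: Conical glass flask with cork stopper, 82 mm wide, 132 mm tall. Origin: centre of its underside. Bystander: leave alone.
- vial: Small amber vial with orange cap, 26 mm wide, 61 mm tall. Origin: centre of its underside. Bystander: leave alone.
- tube_rack: Green tube rack (200 x 90 x 35 mm) with a pink one on it, 71 mm tall in all. Origin: centre of its underside. Bystander: leave alone.
- pen: Violet pen, 120 mm long, lying on the papers. Origin: centre of its underside. Bystander: leave alone.
- tip_box: Blue box with clear lid, 120 x 85 x 62 mm. Origin: centre of its underside. Bystander: leave alone.
- marker: Black and white marker, 110 mm long, lying. Origin: centre of its underside. Bystander: leave alone.

How it is judged:
By the outcome, as a careful person would: the job done as asked, in the order asked, and still so for the second after the job is handed in, with the robot touching nothing.
Of amber1, amber2 only 1 to 2 are there at a start; the rules pass over those that are not, and their reading is None.
Of white1, white2, white3 only 2 to 3 are there at a start; the rules pass over those that are not, and their reading is None.
At some moment in a run one of white1, white2, white3 may be knocked a few centimetres aside while the robot is not near it.
It also fails if it takes over 210 s, if anything falls off the work surface, if the arm or the gripper's body presses on something with over 40 N, if the wrist force passes 120 N, or if a joint passes its speed limit or range.

ROBOT

A 6-joint arm with a two-finger parallel gripper is mounted at the origin on the work surface. World frame = base frame: x ahead of the robot, y to its left, z up, the work surface at z = 0. Lengths are in m, angles in rad, forces in N, time in s.
With the tool pointing down it reaches from about 0.3 to 0.85 m from the base axis. Payload 4.2 kg.
Tool frame: the origin (TCP) lies at the very end of the fingers, on their centre line; the grasp point (between the pads) lies 19 mm behind it (bot.grasp_offset is the distance from the TCP to the grasp point, in m); z points along the fingers, y is the line along which they close (so a half turn about z gives the same grasp; the last joint's range is limited). The gripper opens to 91 mm and grips with 3 to 60 N. Pads are 32 mm wide; open, the fingers measure 118 mm over their backs; the gripper's body (76 mm by 178 mm) begins 60 mm behind the grasp point.
Start: joints at [1.318, 0.32, 1.565, -0, 1.257, -0.02], TCP at [0.133, 0.56, 0.214] pointing down, gripper open.
Joint ranges: [-3.11, 3.11], [-0.84, 2.01], [0.21, 2.61], [-1.34, 4.49], [0.05, 2.63], [-2.56, 2.56]. Speed limits (rad/s): [2.57, 2.57, 3.14, 3.14, 3.14, 3.14].

INTERFACE

Orientations are given as a unit quaternion [x, y, z, w].
In Python, from rig import bot, capture, calibration, workorder gives the robot as it stands. The module is installed in compiled form; this text tells all that it offers.
- The arm moves only by the tool carry_out, never from a script. Its argument "motion" is text: rows parted by semicolons, each of 7 numbers parted by spaces: the turn, a rotation vector about the tool's x, y, z in units of 4 degrees (1.0 is 4 degrees), then the shift along the tool's x, y, z in units of 0.03 m (1.0 is 0.03 m), then the opening, from 0 (shut) to 1 (fully open). A call has 1 to 8 rows; each row shifts and turns the commanded pose from where the row before left it, along the tool's axes as they then stand; what a row does not reach is not made up. A row lasts 1/10 s, in which the tool goes at most 50 mm and 8.59 degrees, less where a joint would pass 70% of its speed; a pose out of reach is approached as far as the arm can. A call with a number of a shift or a turn outside -1 to 1 is refused whole. A call with a gripper value outside its range is refused whole. The fingers move at their own pace and stop on an object; the grip force is fixed at half the most. Time passes only in rows, so rows that do not move let the fingers close. It gives the time, the measured TCP pose, the force, the opening and the grip force at its end, in the units of the state.
- bot.observe(): the state, without advancing time (a new reading comes with each control period).
- capture(name): name is "scene" or "top" or "wrist"; returns the picture (480x640x3 uint8, red, green, blue); there is no depth.
- calibration(name): a dict with "mtx" (3x3 intrinsics, pixels), "R" (3x3) and "t" (3): a world point X has camera coordinates R X + t. Camera axes: x right, y down, z forward; pixel columns grow to the right and rows downward; lengths in m; the calibration is good to about 2 mm. The wrist camera is an equidistant fisheye: a pixel r from the principal point sees the ray r / f radians off the axis. A picture is of the moment at which its call begins: read the wrist's pose just before it. calibration takes no time and is no camera call; for the wrist camera it gives the pose at the moment of the call.
- workorder.job_done(): hands the job in; it is judged then, once.
The state is a dict: "t": time; "joint_positions": joint angles; "joint_velocities": joint speeds; "tau": joint torques, N m; "tcp_pos": TCP position; "orientation": TCP orientation; "contact_force": force on the tool from outside, world axes, zero at the start; "torque": the same for the moment, N m; "gripper_width": finger opening in m; "grasp_force": force on a finger pad.
Only numpy, scipy, OpenCV 4.12 (cv2) and the standard library are available. Lean on these libraries where they do the work, as an engineer would, in place of code of your own. Each camera call takes 0.05 s, during which the arm holds its last target. There are 200 camera calls.

## Working session

There is one attempt and no reset: what is moved stays moved. The work goes in short steps, Python scripts to look and compute and a tool call to move; the robot and the scene stay as the last step left them, time stands still between calls to the robot, and variables do not carry over. Pictures are saved under pics/ and viewed, at most 14 in all, crops included, and the job is handed in when it is done.

Besides the shell and the picture viewer there is one more tool, called after "Request:" as name(argument=value, ...) on one line, values as JSON. carry_out: Moves the arm, as the interface text tells. Its arguments: {"type":"object","properties":{"motion":{"type":"string"}},"required":["motion"]}

```bash
mkdir -p pics; ls; python3 - <<'E'
from rig import bot,capture,calibration
import cv2,numpy as np
for n in ["scene","top"]:
    cv2.imwrite(f"pics/{n}0.png",capture(n)[:,:,::-1]); c=calibration(n); print(n,c['mtx'].tolist(),np.round(c['R'],3).tolist(),c['t'], (-c['R'].T@c['t']).round(3))
s=bot.observe(); print(s)
E
```

```text
pics
scene [[603.140577374963, 0.0, 321.4212214788444], [0.0, 603.140577374963, 248.55441975531684], [0.0, 0.0, 1.0]] [[0.841, 0.541, 0.013], [0.41, -0.622, -0.667], [-0.353, 0.566, -0.745]] [-0.41393601 -0.17074658  1.48371465] [ 0.942 -0.723  0.997]
top [[576.8884360568468, 0.0, 324.306851072206], [0.0, 576.8884360568468, 245.05934772440398], [0.0, 0.0, 1.0]] [[-0.067, -0.998, 0.0], [-0.976, 0.066, -0.21], [0.209, -0.014, -0.978]] [-0.00977613  0.53307984  1.14837584] [ 0.279 -0.028  1.235]
{'t': 0.1, 'joint_positions': array([ 1.31797349e+00,  3.20291686e-01,  1.56558219e+00, -8.88972334e-06,
        1.25743308e+00, -1.99827854e-02]), 'joint_velocities': array([ 0.00069806, -0.00075199, -0.00354128,  0.00027526, -0.00020208,
        0.00068946]), 'tau': array([ 7.14991020e-04, -4.13330233e+01, -2.32509005e+01,  7.31147826e-02,
        4.21978743e-02, -6.56029079e-05]), 'tcp_pos': array([0.13255057, 0.55902718, 0.21315801]), 'orientation': array([ 1.16155813e-01,  9.93230634e-01, -8.49765196e-04, -1.12367756e-04]), 'contact_force': array([0.30517008, 0.30350596, 0.24606826]), 'torque': array([-0.01474147, -0.00876578, -0.00662699]), 'grasp_force': 0.0, 'gripper_width': 0.09114733931566187}
```

View pics/scene0.png

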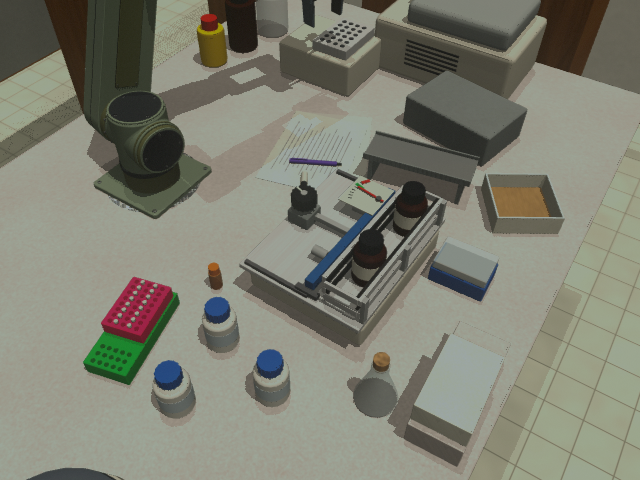

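View pics/top0.png

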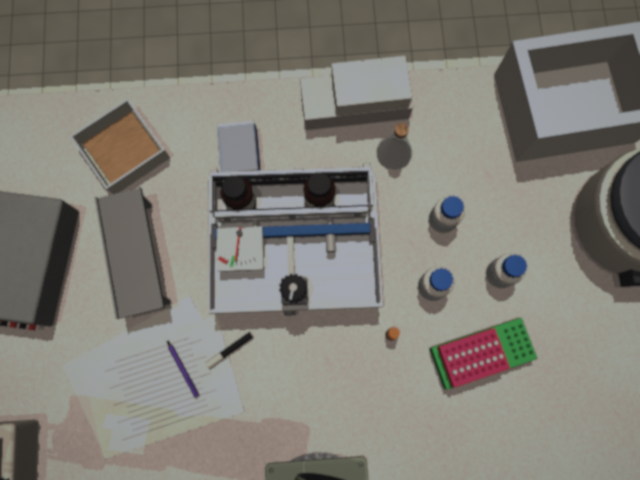

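The scene view shows 2 amber bottles in the bay (caps at about 372,243 and 412,192) and 3 white ones (217,310; 171,375; 270,362). In the top view the knob is at (293,290), the needle tip is near the green mark (235,261), and the stand spans (97–166, 190–318). Next I'll measure these.

```bash
cat > h.py <<'E'
import numpy as np,cv2
from rig import bot,capture,calibration
def ray(n,uv,c=None):
    c=c or calibration(n); d=np.linalg.inv(c['mtx'])@[uv[0],uv[1],1.]
    if n=='wrist':
        r=np.hypot(d[0],d[1]); d=np.array([d[0]/r*np.sin(r),d[1]/r*np.sin(r),np.cos(r)]) if r>1e-9 else d
    R=np.array(c['R']); d=R.T@d; return -R.T@np.array(c['t']), d/np.linalg.norm(d)
def onz(n,uv,z,c=None):
    o,d=ray(n,uv,c); return o+d*(z-o[2])/d[2]
def tri(rs):
    A=np.zeros((3,3)); b=np.zeros(3)
    for o,d in rs:
        P=np.eye(3)-np.outer(d,d); A+=P; b+=P@o
    X=np.linalg.solve(A,b); return X, max(np.linalg.norm((np.eye(3)-np.outer(d,d))@(X-o)) for o,d in rs)
def blobs(im,lo,hi,amin=40):
    m=cv2.inRange(cv2.cvtColor(im,cv2.COLOR_RGB2HSV),lo,hi)
    n,_,st,ce=cv2.connectedComponentsWithStats(m)
    return [(ce[i],st[i]) for i in range(1,n) if st[i][4]>=amin]
def proj(n,X,c=None):
    c=c or calibration(n); p=np.array(c['R'])@X+np.array(c['t'])
    p=np.array(c['mtx'])@p; return p[:2]/p[2]
E
python3 - <<'E'
from h import *
S=cv2.imread('pics/scene0.png')[:,:,::-1].copy();T=cv2.imread('pics/top0.png')[:,:,::-1].copy()
for nm,im in(('s',S),('t',T)):
    for c,s in blobs(im,(105,150,60),(125,255,255)): print(nm,c.round(1),s)
a=cv2.resize(T[165:315,200:390],None,fx=4,fy=4,interpolation=cv2.INTER_CUBIC)
b=cv2.resize(S[150:350,235:455],None,fx=3.5,fy=3,interpolation=cv2.INTER_CUBIC)
cv2.imwrite('pics/a.png',a[:,:,::-1]);cv2.imwrite('pics/b.png',b[:,:,::-1])
E
```

```text
s [338.4 248. ] [306 213  66  70 723]
s [216.3 306.4] [205 298  24  18 343]
s [269.2 360.4] [257 350  25  23 425]
s [167.1 371.8] [154 361  27  23 461]
t [451.9 207.1] [443 198  19  19 283]
t [514.3 265.8] [504 257  21  19 312]
t [440.8 279.4] [431 270  20  20 299]
```

View pics/a.png

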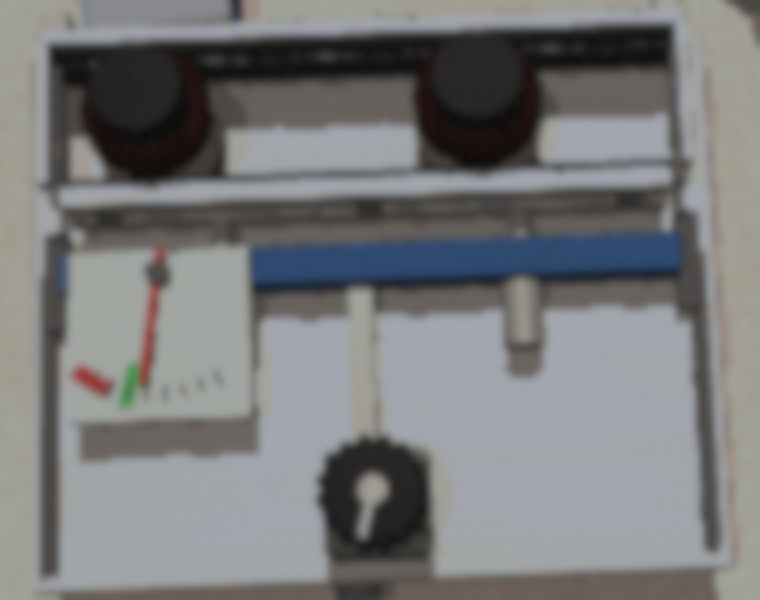

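View pics/b.png

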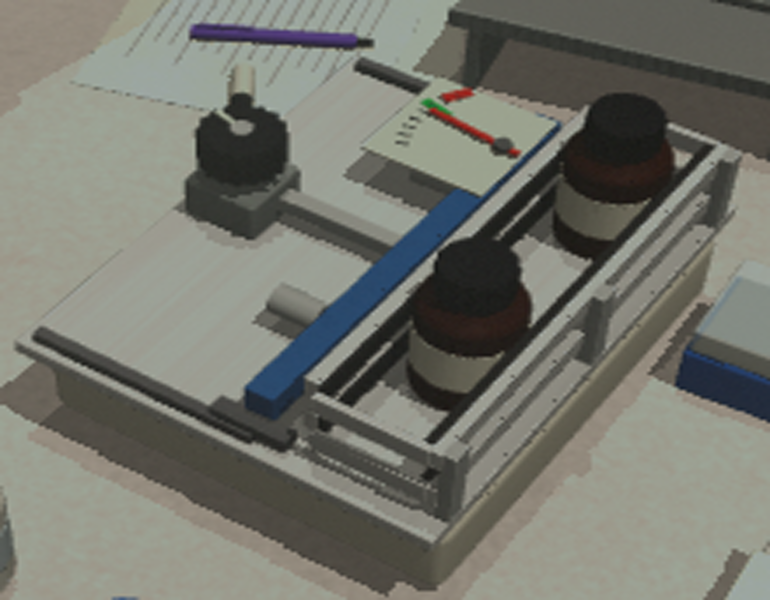

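Knob top centre is at top-view px (293,287) and scene px (303,193). Amber cap tops are at top-view (234,187.5) and (319,184), scene (414,187) and (371,236). The needle is just short of the green mark.

```bash
python3 - <<'E'
from h import *
P={'knobtop':((293,287),(303.3,192.7)),'ambL':((234.2,187.5),(413.9,185.5)),'ambR':((319.2,184.2),(371.3,236)),
'w1':((451.9,207.1),(269.2,360.4)),'w2':((514.3,265.8),(167.1,371.8)),'w3':((440.8,279.4),(216.3,306.4))}
for k,(t,s) in P.items():
    X,e=tri([ray('top',t),ray('scene',s)]); print(k,X.round(4),round(e,4))
# deck edge line / stand corners / bar ends on planes
a=lambda u,v:(200+u/4,165+v/4)
for nm,p,z in [('blueL',a(252,282),.14),('blueR',a(680,272),.14),('needletip',a(146,383),.125),('pivot',a(158,270),.125),('mark',a(131,385),.125),('frontL',a(40,590),.085),('frontR',a(730,565),.085)]:
    print(nm,onz('top',p,z).round(4))
for p in [(97,196),(145,189),(165,309),(119,317)]: print('stand',onz('top',p,.07).round(4))
T=cv2.imread('pics/top0.png');S=cv2.imread('pics/scene0.png')
im=np.hstack([cv2.resize(T[180:330,85:180],None,fx=4,fy=4),cv2.resize(S[120:205,350:485],None,fx=3,fy=3).__class__(shape=(0,),dtype=np.uint8) if 0 else cv2.copyMakeBorder(cv2.resize(S[120:205,350:485],None,fx=3,fy=3),0,345,0,0,0)])
cv2.imwrite('pics/c.png',im);print(im.shape)
E
```

```text
knobtop [0.4328 0.0201 0.1608] 0.0003
ambL [0.6244 0.1195 0.2001] 0.0029
ambR [ 0.6205 -0.0405  0.1965] 0.002
w1 [ 0.5827 -0.3085  0.1045] 0.0005
w2 [ 0.4534 -0.4191  0.1046] 0.0002
w3 [ 0.4361 -0.2698  0.1056] 0.0002
blueL [0.5404 0.0735 0.14  ]
blueR [ 0.5314 -0.1348  0.14  ]
needletip [0.4968 0.1289 0.125 ]
pivot [0.5531 0.121  0.125 ]
mark [0.4963 0.1363 0.125 ]
frontL [0.4035 0.1909 0.085 ]
frontR [ 0.3929 -0.1525  0.085 ]
stand [0.6657 0.4245 0.07  ]
stand [0.6743 0.3238 0.07  ]
stand [0.4183 0.2841 0.07  ]
stand [0.4084 0.3765 0.07  ]
(600, 785, 3)
```

View pics/c.png

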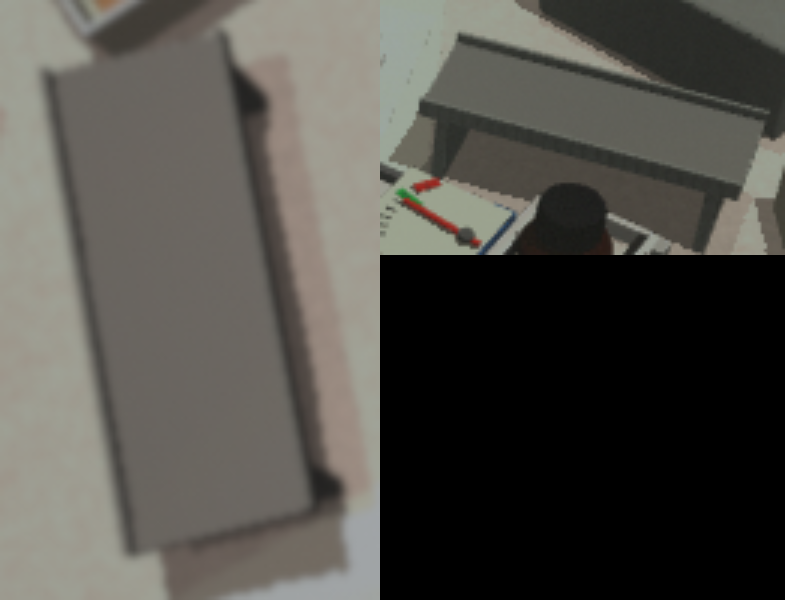

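```bash
python3 - <<'E'
from h import *
P={'hiX_hiY':((95.75,198),(480,157.3)),'hiX_loY':((140.5,188.25),(470,184)),'loX_loY':((163.75,307),(364,155)),'loX_hiY':((117.5,318.25),(376.7,132))}
Q=[]
for k,(t,s) in P.items():
    X,e=tri([ray('top',t),ray('scene',s)]); Q.append(X); print(k,X.round(4),round(e,4))
print(np.mean(Q,0).round(4), [np.linalg.norm(Q[i]-Q[i-1]).round(3) for i in range(4)])
E
```

```text
hiX_hiY [0.6619 0.4266 0.0766] 0.0029
hiX_loY [0.6785 0.3347 0.0694] 0.0019
loX_loY [0.4243 0.288  0.0709] 0.0025
loX_hiY [0.4076 0.3799 0.0736] 0.0024
[0.5431 0.3573 0.0726] [np.float64(0.259), np.float64(0.094), np.float64(0.258), np.float64(0.093)]
```

Request:
carry_out(motion="0 0 0 -0.868 -0.948 0 1;0 0 0 -0.868 -0.948 0 1;0 0 0 -0.868 -0.948 0 1;0 0 0 -0.868 -0.948 0 1;0 0 0 -0.868 -0.948 0 1;0 0 0 -0.868 -0.948 0 1;0 0 0 -0.868 -0.948 0 1;0 0 0 -0.868 -0.948 0 1")

```text
t: 0.9
tcp_pos: [0.2831, 0.2885, 0.2138]
orientation: [0.116, 0.993, -0.0, -0.0]
contact_force: [0.1, -0.2, 0.2]
gripper_width: 0.0914
grasp_force: 0.0
```

Request:
carry_out(motion="0 0 0 -0.868 -0.948 0 1;0 0 0 -0.868 -0.948 0 1;0 0 0 -0.868 -0.948 0 1;0 0 0 -0.868 -0.948 0 1;0 0 0 -0.868 -0.948 0 1;0 0 0 -0.868 -0.948 0 1;0 0 0 -0.868 -0.948 0 1;0 0 0 -0.868 -0.948 0 1")

```text
t: 1.7
tcp_pos: [0.4333, 0.0191, 0.2137]
orientation: [0.116, 0.993, 0.0, -0.0]
contact_force: [0.4, 0.6, -0.4]
gripper_width: 0.0909
grasp_force: 0.0
```

Request:
carry_out(motion="0 0 1 0 0 0 1;0 0 1 0 0 0 1;0 0 1 0 0 0 1;0 0 1 0 0 0 1;0 0 1 0 0 0 1;0 0 1 0 0 0 1;0 0 1 0 0 0 1;0 0 1 0 0 0 1")

```text
t: 2.5
tcp_pos: [0.4327, 0.0206, 0.2136]
orientation: [0.387, 0.922, -0.0, -0.0]
contact_force: [-1.1, -0.1, -0.0]
gripper_width: 0.0908
grasp_force: 0.0
```

Request:
carry_out(motion="0 0 1 0 0 0 1;0 0 1 0 0 0 1;0 0 1 0 0 0 1;0 0 1 0 0 0 1;0 0 1 0 0 0 1;0 0 1 0 0 0 1;0 0 1 0 0 0 1;0 0 1 0 0 0 1")

```text
t: 3.3
tcp_pos: [0.4327, 0.0206, 0.2136]
orientation: [0.626, 0.78, -0.0, -0.0]
contact_force: [0.7, 0.5, -0.2]
gripper_width: 0.091
grasp_force: 0.0
```

```bash
python3 - <<'E'
from h import *
s=bot.observe(); print(s['joint_positions'].round(3),s['orientation'].round(4))
c=calibration('wrist'); im=capture('wrist'); cv2.imwrite('pics/w0.png',im[:,:,::-1]); print(c['mtx'].round(1).tolist(),(-c['R'].T@c['t']).round(3),proj('wrist',[.4328,.0201,.16]))
E
```

```text
[ 0.021  0.096  1.861  0.     1.186 -0.197] [ 6.260e-01  7.799e-01 -2.000e-04 -4.000e-04]
[[371.6, 0.0, 317.6], [0.0, 371.6, 235.3], [0.0, 0.0, 1.0]] [0.417 0.093 0.385] [318.52871895 257.33845615]
```

View pics/w0.png

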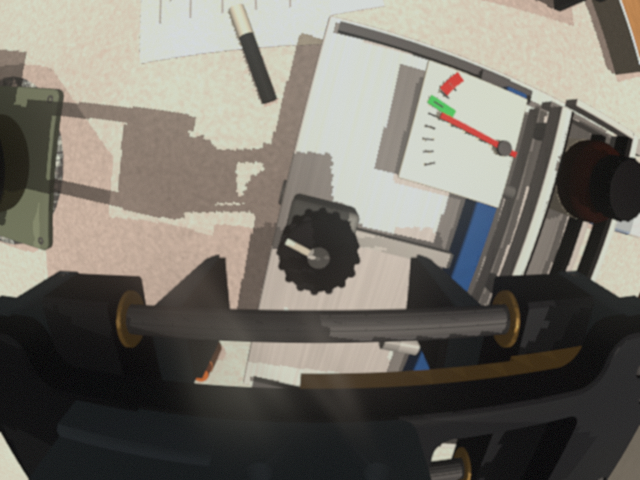

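In the wrist view the knob centre is at about (318,252), the needle tip (443,115) lies next to the green mark (440,104), and the pivot is at (504,148). I'll finish the turn and refine the knob position.

Request:
carry_out(motion="0 0 1 0 0 0 1;0 0 1 0 0 0 1;0 0 1 0 0 0 1;0 0 1 0 0 0 1;0 0 1 0 0 0 1;0 0 1 0 0 0 1;0 0 1 0 0 0 1;0 0 1 0 0 0 1")

```text
t: 4.15
tcp_pos: [0.4328, 0.0206, 0.2137]
orientation: [0.816, 0.578, -0.0, -0.0]
contact_force: [-0.3, 0.3, 0.2]
gripper_width: 0.0909
grasp_force: 0.0
```

Request:
carry_out(motion="0 0 1 0 0 0 1;0 0 1 0 0 0 1;0 0 1 0 0 0 1;0 0 1 0 0 0 1;0 0 1 0 0 0 1;0 0 1 0 0 0 1;0 0 1 0 0 0 1;0 0 1 0 0 0 1")

```text
t: 4.95
tcp_pos: [0.4328, 0.0206, 0.2137]
orientation: [0.944, 0.33, -0.0, -0.0]
contact_force: [-0.7, -0.2, 0.4]
gripper_width: 0.0913
grasp_force: 0.0
```

Request:
carry_out(motion="0 0 1 0 0 0 1;0 0 1 0 0 0 1;0 0 1 0 0 0 1;0 0 1 0 0 0 1;0 0 1 0 0 0 1;0 0 1 0 0 0 1;0 0 1 0 0 0 1;0 0 1 0 0 0 1")

```text
t: 5.75
tcp_pos: [0.4328, 0.0206, 0.2137]
orientation: [0.998, 0.057, -0.0, -0.0]
contact_force: [-0.2, 0.6, -0.8]
gripper_width: 0.0914
grasp_force: 0.0
```

Request:
carry_out(motion="0 0 1 0 0 0 1;0 0 1 0 0 0 1")

```text
t: 5.95
tcp_pos: [0.4328, 0.0206, 0.2136]
orientation: [1.0, -0.012, -0.0, -0.0]
contact_force: [-0.3, 0.7, -1.0]
gripper_width: 0.0911
grasp_force: 0.0
```

```bash
python3 - <<'E'
from h import *
import pickle
s=bot.observe(); print(s['joint_positions'].round(3),s['tcp_pos'],s['orientation'].round(4))
c=calibration('wrist'); im=capture('wrist'); cv2.imwrite('pics/w1.png',im[:,:,::-1]); pickle.dump(c,open('w1.pkl','wb'))
m=cv2.inRange(im[30:330],(0,0,0),(50,50,50)); m=cv2.morphologyEx(m,cv2.MORPH_OPEN,np.ones((5,5)))
n,_,st,ce=cv2.connectedComponentsWithStats(m)
for i in range(1,n):
  if st[i][4]>300: 
    p=ce[i]+[0,30]; print(p,st[i],onz('wrist',p,.155,c).round(4))
E
```

```text
[0.021 0.096 1.861 0.    1.186 1.617] [0.43279554 0.02061647 0.21363141] [ 9.999e-01 -1.250e-02 -4.000e-04 -0.000e+00]
[628.97416021  83.90439276] [621  37  19  34 387] [ 0.5621 -0.23    0.155 ]
[323.55692143 247.60181721] [ 286  177   74   83 3742] [0.435  0.0178 0.155 ]
[435.61865636 291.87723538] [ 408  230   71   50 2069] [ 0.4003 -0.0599  0.155 ]
[ 65.73183178 304.36037304] [   0  243  135   57 5683] [0.3898 0.2296 0.155 ]
[568.91716074 303.73880105] [ 494  243  146   57 6072] [ 0.3799 -0.1831  0.155 ]
```

View pics/w1.png

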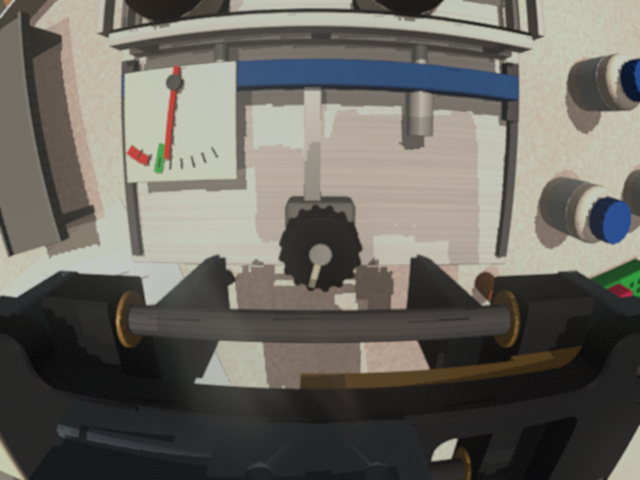

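In this aligned view the knob hub is at (320,254), about (0.432, 0.020), right under the TCP. I'll descend and grip it.

Request:
carry_out(motion="0 0 0 0 0.02 0.94 1;0 0 0 0 0 0.94 1;0 0 0 0 0 0.94 1;0 0 0 0 0 0 1")

```text
t: 6.4
tcp_pos: [0.43, 0.02, 0.1263]
orientation: [1.0, -0.011, -0.004, 0.0]
contact_force: [-1.1, 0.6, -0.8]
gripper_width: 0.0913
grasp_force: 0.0
```

Request:
carry_out(motion="0 0 0 0 0 0 0;0 0 0 0 0 0 0;0 0 0 0 0 0 0;0 0 0 0 0 0 0;0 0 0 0 0 0 0;0 0 0 0 0 0 0;0 0 0 0 0 0 0;0 0 0 0 0 0 0")

```text
t: 7.2
tcp_pos: [0.4333, 0.0191, 0.1298]
orientation: [1.0, -0.011, 0.0, 0.001]
contact_force: [-0.6, -4.8, 4.8]
gripper_width: 0.0496
grasp_force: 30.0
```

Request:
carry_out(motion="0 0 -1 0 0 0 0;0 0 -1 0 0 0 0;0 0 -1 0 0 0 0;0 0 -1 0 0 0 0;0 0 -1 0 0 0 0;0 0 -1 0 0 0 0;0 0 -1 0 0 0 0;0 0 -1 0 0 0 0")

```text
t: 8.0
tcp_pos: [0.4333, 0.0191, 0.1298]
orientation: [0.964, 0.266, 0.0, 0.001]
contact_force: [-1.1, -5.3, 4.7]
gripper_width: 0.0495
grasp_force: 30.0
```

Request:
carry_out(motion="0 0 -1 0 0 0 0;0 0 -1 0 0 0 0;0 0 -1 0 0 0 0;0 0 -1 0 0 0 0;0 0 -1 0 0 0 0;0 0 -1 0 0 0 0;0 0 -1 0 0 0 0;0 0 -1 0 0 0 0")

```text
t: 8.8
tcp_pos: [0.4333, 0.0192, 0.1298]
orientation: [0.853, 0.521, -0.0, 0.001]
contact_force: [-0.8, -5.2, 3.9]
gripper_width: 0.0494
grasp_force: 30.0
```

Request:
carry_out(motion="0 0 -1 0 0 0 0;0 0 -1 0 0 0 0;0 0 -1 0 0 0 0;0 0 -1 0 0 0 0;0 0 -1 0 0 0 0;0 0 -1 0 0 0 0;0 0 -1 0 0 0 0;0 0 -1 0 0 0 0")

```text
t: 9.6
tcp_pos: [0.4333, 0.0192, 0.1298]
orientation: [0.677, 0.736, -0.0, 0.001]
contact_force: [-0.1, -5.7, 3.7]
gripper_width: 0.0494
grasp_force: 30.0
```

Request:
carry_out(motion="0 0 -1 0 0 0 0;0 0 -1 0 0 0 0;0 0 -1 0 0 0 0;0 0 -1 0 0 0 0;0 0 -1 0 0 0 0;0 0 -1 0 0 0 0;0 0 -1 0 0 0 0;0 0 -1 0 0 0 0")

```text
t: 10.4
tcp_pos: [0.4333, 0.0192, 0.1298]
orientation: [0.448, 0.894, -0.001, 0.001]
contact_force: [-1.0, -5.7, 3.2]
gripper_width: 0.0491
grasp_force: 30.0
```

Request:
carry_out(motion="0 0 -1 0 0 0 0;0 0 -1 0 0 0 0;0 0 -1 0 0 0 0;0 0 -1 0 0 0 0;0 0 -1 0 0 0 0;0 0 -1 0 0 0 0;0 0 -1 0 0 0 0;0 0 -1 0 0 0 0")

```text
t: 11.2
tcp_pos: [0.4333, 0.0192, 0.1298]
orientation: [0.184, 0.983, -0.001, 0.0]
contact_force: [-1.2, -6.3, 3.8]
gripper_width: 0.0493
grasp_force: 30.0
```

Request:
carry_out(motion="0 0 -1 0 0 0 0;0 0 -1 0 0 0 0;0 0 -1 0 0 0 0;0 0 -1 0 0 0 0")

```text
t: 11.6
tcp_pos: [0.4333, 0.0192, 0.1298]
orientation: [0.045, 0.999, -0.001, 0.0]
contact_force: [-1.3, -4.6, 4.4]
gripper_width: 0.0494
grasp_force: 30.0
```

```bash
python3 - <<'E'
from h import *
s=bot.observe(); print(s['joint_positions'].round(3),s['orientation'].round(4),s['torque'].round(2))
T=capture('top'); cv2.imwrite('pics/t1.png',T[:,:,::-1]); cv2.imwrite('pics/t1c.png',cv2.resize(T[165:315,200:390],None,fx=4,fy=4,interpolation=cv2.INTER_CUBIC)[:,:,::-1])
E
```

```text
[ 0.019  0.177  1.997 -0.002  0.967 -1.46 ] [ 4.52e-02  9.99e-01 -7.00e-04  4.00e-04] [-0.93  0.13 -0.22]
```

View pics/t1c.png

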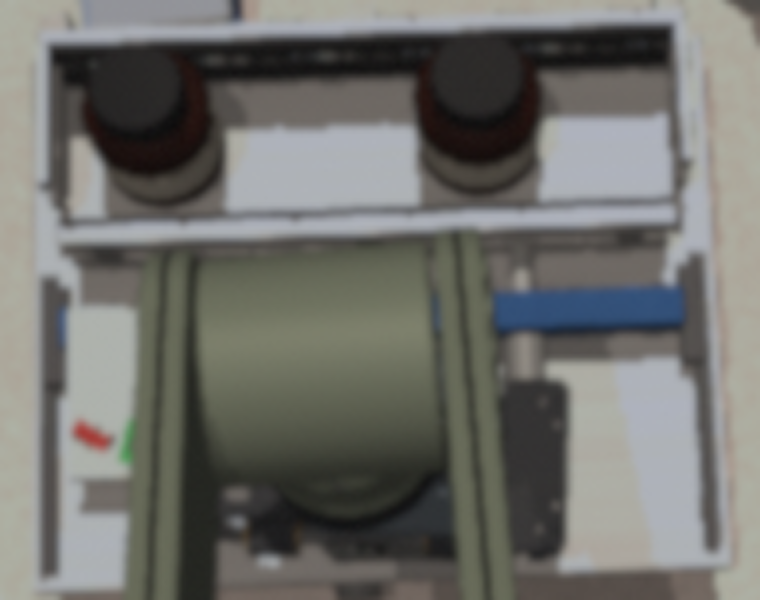

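The bar has backed off about 8 mm or more from both ambers, which haven't moved (caps at crop 137,90 and 477,77). The needle has left the mark but the arm hides it. I'll release the knob, rise, and move over amber L, then check.

Request:
carry_out(motion="0 0 0 0 0 0 1;0 0 0 0 0 0 1;0 0 0 0 0 0 1;0 0 0 0 0 0 1;0 0 0 0 0 0 1;0 0 0 0 0 0 1")

```text
t: 12.25
tcp_pos: [0.433, 0.0201, 0.1293]
orientation: [0.047, 0.999, 0.0, -0.0]
contact_force: [-0.1, -1.0, -0.3]
gripper_width: 0.0904
grasp_force: 0.0
```

Request:
carry_out(motion="0 0 0 0 0 -1 1;0 0 0 0 0 -1 1;0 0 0 0 0 -1 1;0 0 0 0 0 -1 1")

```text
t: 12.65
tcp_pos: [0.4329, 0.0201, 0.2505]
orientation: [0.047, 0.999, 0.0, -0.0]
contact_force: [1.4, -0.1, 0.5]
gripper_width: 0.0909
grasp_force: 0.0
```

Request:
carry_out(motion="0 0 0 -0.862 0.557 0 1;0 0 0 -0.862 0.557 0 1;0 0 0 -0.862 0.557 0 1;0 0 0 -0.862 0.557 0 1;0 0 0 -0.862 0.557 0 1;0 0 0 -0.862 0.557 0 1;0 0 0 -0.862 0.557 0 1;0 0 0 0 0 0 1")

```text
t: 13.45
tcp_pos: [0.6267, 0.1213, 0.2478]
orientation: [0.046, 0.999, 0.0, 0.0]
contact_force: [0.3, -0.7, -0.4]
gripper_width: 0.0909
grasp_force: 0.0
```

```bash
python3 - <<'E'
from h import *
import pickle
s=bot.observe(); print(s['joint_positions'].round(3),s['tcp_pos'].round(4),s['orientation'].round(4))
c=calibration('wrist'); im=capture('wrist'); cv2.imwrite('pics/w2.png',im[:,:,::-1]); pickle.dump(c,open('w2.pkl','wb'))
E
```

```text
[ 1.730e-01  4.040e-01  1.350e+00  1.000e-03  1.387e+00 -1.306e+00] [0.6267 0.1213 0.2478] [4.590e-02 9.989e-01 4.000e-04 1.000e-04]
```

View pics/w2.png

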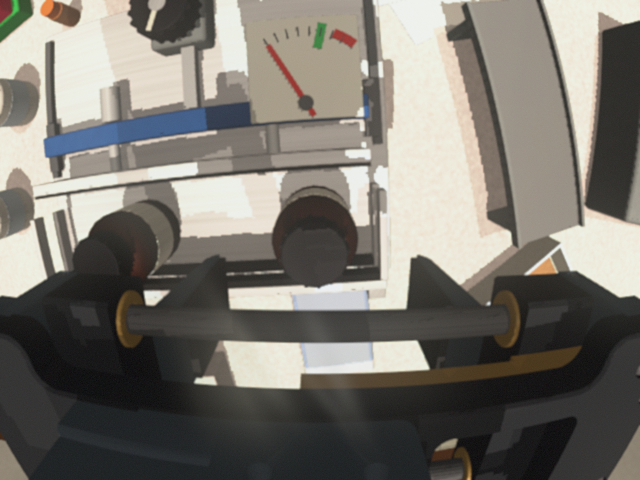

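The needle rests at the zero tick (266,42) and amber L's cap top is at about (315,253). I'll ray-cast to fix its position.

```bash
python3 - <<'E'
from h import *
import pickle
c=pickle.load(open('w2.pkl','rb'))
print(onz('wrist',(315,253),.195,c).round(4),onz('wrist',(98,257),.195,c).round(4))
rs=[ray('wrist',(315,253),c),ray('top',(234.2,187.5)),ray('scene',(413.9,185.5))]
print(tri(rs)); print(tri([rs[0],rs[1]]),tri([rs[0],rs[2]]))
print('stand c', onz('wrist',(520,245),.07,c))
E
```

```text
[0.6243 0.1208 0.195 ] [ 0.6145 -0.0357  0.195 ]
(array([0.62395238, 0.12039063, 0.19900882]), np.float64(0.0030932454457370134))
(array([0.62851126, 0.12035579, 0.18098605]), np.float64(0.0002541699322434517)) (array([0.62455167, 0.12190108, 0.19915277]), np.float64(0.001729033264572183))
stand c [0.67745324 0.33895532 0.07      ]
```

Request:
carry_out(motion="0 0 0 0.07 -0.02 0.93 1;0 0 0 0 0 0.93 1;0 0 0 0 0 0.93 1;0 0 0 0 0 0 1;0 0 0 0 0 0 1")

```text
t: 14.0
tcp_pos: [0.6216, 0.1189, 0.1663]
orientation: [0.047, 0.999, -0.0, -0.0]
contact_force: [0.4, 0.1, -0.0]
gripper_width: 0.0913
grasp_force: 0.0
```

Request:
carry_out(motion="0 0 0 0 0 0 0;0 0 0 0 0 0 0;0 0 0 0 0 0 0;0 0 0 0 0 0 0;0 0 0 0 0 0 0;0 0 0 0 0 0 0;0 0 0 0 0 0 0;0 0 0 0 0 0 0")

```text
t: 14.8
tcp_pos: [0.622, 0.1193, 0.1657]
orientation: [0.047, 0.999, 0.0, -0.0]
contact_force: [-0.2, -0.5, 0.2]
gripper_width: 0.0436
grasp_force: 30.0
```

Request:
carry_out(motion="0 0 0 0 0 -0.5 0;0 0 0 0 0 -0.8 0;0 0 0 0 0 -0.9 0;0 0 0 0 0 -0.8 0;0 0 0 0 0 -0.5 0;0 0 0 0 0 0 0")

```text
t: 15.4
tcp_pos: [0.6231, 0.1194, 0.273]
orientation: [0.047, 0.999, 0.001, 0.002]
contact_force: [0.3, -0.9, -0.6]
gripper_width: 0.0433
grasp_force: 30.0
```

Request:
carry_out(motion="0 0 0 0.12 0.683 0 0;0 0 0 0.12 0.683 0 0;0 0 0 0.12 0.683 0 0;0 0 0 0.12 0.683 0 0;0 0 0 0.12 0.683 0 0;0 0 0 0.12 0.683 0 0")

```text
t: 16.0
tcp_pos: [0.6113, 0.2443, 0.2688]
orientation: [0.047, 0.999, -0.001, -0.001]
contact_force: [-0.3, 0.1, -1.2]
gripper_width: 0.0434
grasp_force: 30.0
```

Request:
carry_out(motion="0 0 0 0.12 0.683 0 0;0 0 0 0.12 0.683 0 0;0 0 0 0.12 0.683 0 0;0 0 0 0.12 0.683 0 0;0 0 0 0.12 0.683 0 0;0 0 0 0.12 0.683 0 0;0 0 0 0 0 0 0")

```text
t: 16.7
tcp_pos: [0.6013, 0.3715, 0.2701]
orientation: [0.045, 0.999, 0.001, -0.0]
contact_force: [-0.3, -0.6, -1.6]
gripper_width: 0.0434
grasp_force: 30.0
```

```bash
python3 - <<'E'
from h import *
import pickle
s=bot.observe(); print(s['tcp_pos'].round(4))
c=calibration('wrist'); im=capture('wrist'); cv2.imwrite('pics/w3.png',im[:,:,::-1]); pickle.dump(c,open('w3.pkl','wb'))
E
```

```text
[0.6013 0.3715 0.2701]
```

View pics/w3.png

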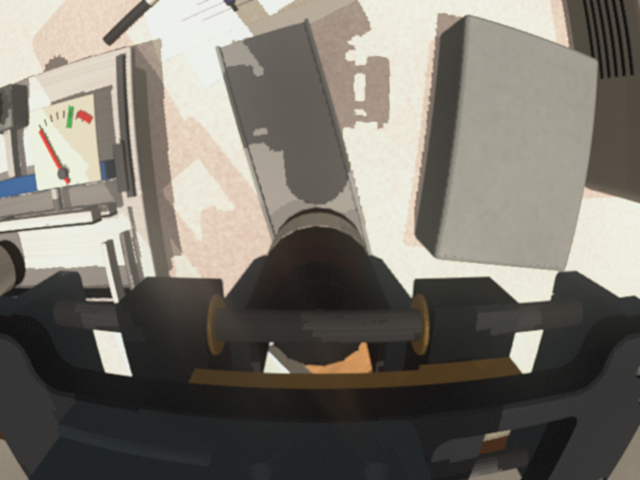

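In the wrist view the stand's side lips run (219,47)→(275,232) on the left and (307,20)→(368,250) on the right, with the bottle between them. I'll check the bottle's lateral position.

```bash
python3 - <<'E'
from h import *
import pickle
c=pickle.load(open('w3.pkl','rb'))
L=[onz('wrist',p,.076,c) for p in [(219,47),(275,232)]]; R=[onz('wrist',p,.076,c) for p in [(307,20),(368,250)]]
for p in L+R: print(p.round(4))
u=np.array([.984,.181]);n=np.array([-.181,.984])
for nm,q in [('Lmid',L),('Rmid',R)]: print(nm,[float((p[:2]@n).round(4)) for p in q])
t=np.array([.6013,.3715]);print('tcp',t@n,'est centre',np.array([.5431,.3573])@n,'u:',t@u,np.array([.5431,.3573])@u,[float(p[:2]@u) for p in (L[0],R[0])])
E
```

```text
[0.4234 0.2904 0.076 ]
[0.6176 0.3275 0.076 ]
[0.4071 0.3798 0.076 ]
[0.6454 0.4209 0.076 ]
Lmid [0.2091, 0.2105]
Rmid [0.3, 0.2974]
tcp 0.2567207 est centre 0.2532821 u: 0.6589206999999999 0.5990817 [0.46919089744049997, 0.46931998481184717]
```

Request:
carry_out(motion="0 0 0 0 -0.1 0.8 0;0 0 0 0 0 1 0;0 0 0 0 0 1 0;0 0 0 0 0 0.7 0;0 0 0 0 0 0.3 0;0 0 0 0 0 0.08 0;0 0 0 0 0 0 0;0 0 0 0 0 0 0")

```text
t: 17.55
tcp_pos: [0.6025, 0.3654, 0.156]
orientation: [0.047, 0.999, 0.001, 0.001]
contact_force: [-0.4, 0.0, -0.5]
gripper_width: 0.0443
grasp_force: 30.0
```

Request:
carry_out(motion="0 0 0 0 0.07 0.07 0;0 0 0 0 0 0.07 0;0 0 0 0 0 0.04 0;0 0 0 0 0 0 0")

```text
t: 17.95
tcp_pos: [0.6023, 0.3677, 0.1507]
orientation: [0.046, 0.999, 0.001, 0.001]
contact_force: [-0.3, 0.9, 5.4]
gripper_width: 0.0434
grasp_force: 30.0
```

Request:
carry_out(motion="0 0 0 0 0 0 1;0 0 0 0 0 0 1;0 0 0 0 0 0 1;0 0 0 0 0 0 1;0 0 0 0 0 0 1;0 0 0 0 0 0 1")

```text
t: 18.55
tcp_pos: [0.6018, 0.3672, 0.1487]
orientation: [0.047, 0.999, -0.0, -0.0]
contact_force: [0.3, -0.3, 1.1]
gripper_width: 0.0886
grasp_force: 0.0
```

Request:
carry_out(motion="0 0 0 0 0 -0.5 1;0 0 0 0 0 -1 1;0 0 0 0 0 -1 1;0 0 0 0 0 -0.8 1")

```text
t: 18.95
tcp_pos: [0.6021, 0.3673, 0.2498]
orientation: [0.047, 0.999, 0.001, 0.001]
contact_force: [0.9, -0.8, -0.4]
gripper_width: 0.0915
grasp_force: 0.0
```

Request:
carry_out(motion="0 0 0 -0.133 -0.963 0 1;0 0 0 -0.133 -0.963 0 1;0 0 0 -0.133 -0.963 0 1;0 0 0 -0.133 -0.963 0 1;0 0 0 -0.133 -0.963 0 1;0 0 0 -0.133 -0.963 0 1;0 0 0 -0.133 -0.963 0 1")

```text
t: 19.65
tcp_pos: [0.6107, 0.1621, 0.2479]
orientation: [0.047, 0.999, 0.0, 0.0]
contact_force: [0.4, -0.2, -0.7]
gripper_width: 0.0912
grasp_force: 0.0
```

Request:
carry_out(motion="0 0 0 -0.133 -0.963 0 1;0 0 0 -0.133 -0.963 0 1;0 0 0 -0.133 -0.963 0 1;0 0 0 -0.133 -0.963 0 1;0 0 0 -0.133 -0.963 0 1;0 0 0 -0.133 -0.963 0 1;0 0 0 -0.133 -0.963 0 1;0 0 0 0 0 0 1")

```text
t: 20.45
tcp_pos: [0.6198, -0.0441, 0.2478]
orientation: [0.048, 0.999, -0.001, 0.0]
contact_force: [0.2, -0.1, -0.7]
gripper_width: 0.0913
grasp_force: 0.0
```

```bash
python3 - <<'E'
from h import *
import pickle
s=bot.observe(); print(s['tcp_pos'].round(4),s['joint_positions'].round(3))
c=calibration('wrist'); im=capture('wrist'); cv2.imwrite('pics/w4.png',im[:,:,::-1]); pickle.dump(c,open('w4.pkl','wb'))
for n in('top','scene'): cv2.imwrite(f'pics/{n}4.png',capture(n)[:,:,::-1])
sub=cv2.GaussianBlur(im[150:310,230:410],(5,5),0); m=cv2.inRange(sub,(0,0,0),(60,60,60))
g=cv2.cvtColor(im,cv2.COLOR_RGB2GRAY); 
cv2.imwrite('pics/w4c.png',cv2.resize(im[140:320,200:440],None,fx=3,fy=3)[:,:,::-1])
E
```

```text
[ 0.6198 -0.0441  0.2478] [-8.900e-02  3.760e-01  1.394e+00 -1.000e-03  1.371e+00 -1.562e+00]
```

View pics/w4c.png

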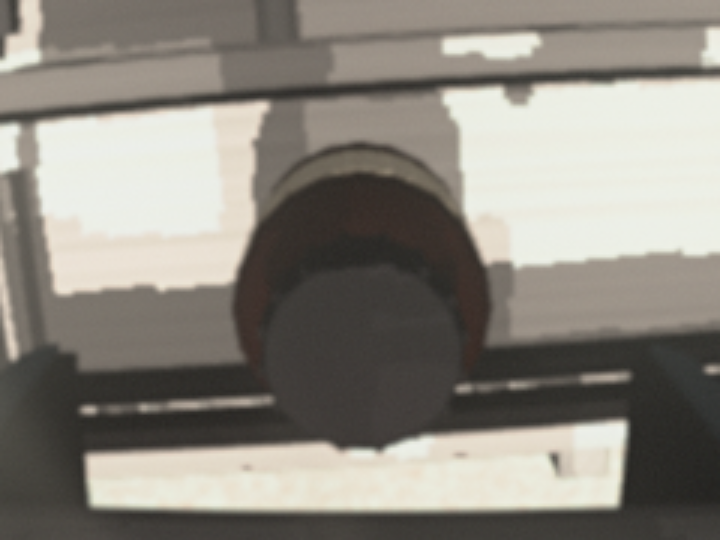

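The cap is centred at wrist px (321,258), within 2 mm of the finger midline. I'll descend and grip, lift, and carry it to the second stand spot.

Request:
carry_out(motion="0 0 0 0 0.07 0.9 1;0 0 0 0 0 0.93 1;0 0 0 0 0 0.93 1;0 0 0 0 0 0 1;0 0 0 0 0 0 1")

```text
t: 21.1
tcp_pos: [0.6202, -0.0377, 0.1654]
orientation: [0.046, 0.999, 0.0, -0.0]
contact_force: [0.6, 0.2, -0.2]
gripper_width: 0.0913
grasp_force: 0.0
```

Request:
carry_out(motion="0 0 0 0 0 0 0;0 0 0 0 0 0 0;0 0 0 0 0 0 0;0 0 0 0 0 0 0;0 0 0 0 0 0 0;0 0 0 0 0 0 0;0 0 0 0 0 0 0;0 0 0 0 0 0 0")

```text
t: 21.9
tcp_pos: [0.62, -0.0388, 0.1651]
orientation: [0.047, 0.999, -0.0, 0.0]
contact_force: [-0.3, -0.4, 0.8]
gripper_width: 0.0439
grasp_force: 30.0
```

Request:
carry_out(motion="0 0 0 0 0 -0.5 0;0 0 0 0 0 -0.8 0;0 0 0 0 0 -0.9 0;0 0 0 0 0 -0.8 0;0 0 0 0 0 -0.7 0;0 0 0 0 0 0 0")

```text
t: 22.5
tcp_pos: [0.6214, -0.0386, 0.279]
orientation: [0.047, 0.999, 0.0, 0.003]
contact_force: [-0.1, 0.4, 0.1]
gripper_width: 0.0435
grasp_force: 30.0
```

Request:
carry_out(motion="0 0 0 0.41 0.884 0 0;0 0 0 0.41 0.884 0 0;0 0 0 0.41 0.884 0 0;0 0 0 0.41 0.884 0 0;0 0 0 0.41 0.884 0 0;0 0 0 0.41 0.884 0 0;0 0 0 0.41 0.884 0 0")

```text
t: 23.2
tcp_pos: [0.5503, 0.1552, 0.2742]
orientation: [0.047, 0.999, -0.0, -0.001]
contact_force: [0.2, -0.6, -1.7]
gripper_width: 0.0438
grasp_force: 30.0
```

Request:
carry_out(motion="0 0 0 0.41 0.884 0 0;0 0 0 0.41 0.884 0 0;0 0 0 0.41 0.884 0 0;0 0 0 0.41 0.884 0 0;0 0 0 0.41 0.884 0 0;0 0 0 0.41 0.884 0 0;0 0 0 0.41 0.884 0 0;0 0 0 0 0 0 0")

```text
t: 24.0
tcp_pos: [0.4812, 0.3498, 0.2739]
orientation: [0.045, 0.999, -0.0, -0.002]
contact_force: [-0.0, -1.2, -2.2]
gripper_width: 0.0441
grasp_force: 30.0
```

Request:
carry_out(motion="0 0 0 0 0 0.5 0;0 0 0 0 0 1 0;0 0 0 0 0 1 0;0 0 0 0 0 0.9 0;0 0 0 0 0 0.5 0;0 0 0 0 0 0.2 0;0 0 0 0 0 0 0;0 0 0 0 0 0 0")

```text
t: 24.8
tcp_pos: [0.4836, 0.3471, 0.1535]
orientation: [0.047, 0.999, 0.0, 0.0]
contact_force: [0.1, 0.6, -0.6]
gripper_width: 0.0432
grasp_force: 30.0
```

Request:
carry_out(motion="0 0 0 0 0 0.08 0;0 0 0 0 0 0.05 0;0 0 0 0 0 0 0")

```text
t: 25.1
tcp_pos: [0.4835, 0.3472, 0.15]
orientation: [0.047, 0.999, 0.0, 0.001]
contact_force: [-0.7, -0.9, 1.7]
gripper_width: 0.0436
grasp_force: 30.0
```

Request:
carry_out(motion="0 0 0 0 0 0 1;0 0 0 0 0 0 1;0 0 0 0 0 0 1;0 0 0 0 0 0 1;0 0 0 0 0 0 1;0 0 0 0 0 0 1")

```text
t: 25.7
tcp_pos: [0.4831, 0.3471, 0.1491]
orientation: [0.047, 0.999, 0.0, -0.0]
contact_force: [1.1, -0.1, 0.8]
gripper_width: 0.0886
grasp_force: 0.0
```

Request:
carry_out(motion="0 0 0 0 0 -0.5 1;0 0 0 0 0 -1 1;0 0 0 0 0 -1 1;0 0 0 0 0 -1 1;0 0 0 0 0 0 1")

```text
t: 26.2
tcp_pos: [0.485, 0.3483, 0.259]
orientation: [0.047, 0.999, 0.003, 0.004]
contact_force: [0.1, -0.9, 0.7]
gripper_width: 0.0913
grasp_force: 0.0
```

```bash
cat > whites.py <<'E'
from h import *
S=capture('scene');T=capture('top')
B=lambda im:[c for c,s in blobs(im,(105,150,60),(125,255,255),150) if s[4]<560 and s[2]<40]
bs,bt=B(S),B(T)
for t in bt:
    best=min(((*tri([ray('top',t),ray('scene',s)]),s) for s in bs),key=lambda r:r[1])
    print('top',t.round(1),'sc',best[2].round(1),best[0].round(4),round(best[1],4))
s=bot.observe(); print(s['tcp_pos'].round(4),s['orientation'].round(4),s['joint_positions'].round(2),s['t'])
E
python3 whites.py
```

```text
top [451.8 207.1] sc [269.2 360.4] [ 0.5827 -0.3084  0.1045] 0.0004
top [514.2 265.9] sc [167.  371.8] [ 0.4533 -0.4191  0.1044] 0.0003
top [440.8 279.4] sc [216.3 306.5] [ 0.4361 -0.2697  0.1054] 0.0002
[0.4832 0.3471 0.2546] [4.660e-02 9.989e-01 4.000e-04 5.000e-04] [ 0.6   0.33  1.45  0.    1.36 -0.87] 26.3
```

Request:
carry_out(motion="0 0 0 -0.018 -0.982 0 1;0 0 0 -0.018 -0.982 0 1;0 0 0 -0.018 -0.982 0 1;0 0 0 -0.018 -0.982 0 1;0 0 0 -0.018 -0.982 0 1;0 0 0 -0.018 -0.982 0 1;0 0 0 -0.018 -0.982 0 1;0 0 0 -0.018 -0.982 0 1")

```text
t: 27.1
tcp_pos: [0.4643, 0.1107, 0.2525]
orientation: [0.046, 0.999, -0.0, -0.002]
contact_force: [0.1, -0.8, -0.7]
gripper_width: 0.0914
grasp_force: 0.0
```

Request:
carry_out(motion="0 0 0 -0.018 -0.982 0 1;0 0 0 -0.018 -0.982 0 1;0 0 0 -0.018 -0.982 0 1;0 0 0 -0.018 -0.982 0 1;0 0 0 -0.018 -0.982 0 1;0 0 0 -0.018 -0.982 0 1;0 0 0 -0.018 -0.982 0 1;0 0 0 -0.018 -0.982 0 1")

```text
t: 27.9
tcp_pos: [0.4467, -0.124, 0.2525]
orientation: [0.047, 0.999, 0.0, -0.002]
contact_force: [0.3, -0.4, 0.0]
gripper_width: 0.0911
grasp_force: 0.0
```

Request:
carry_out(motion="0 0 0 -0.018 -0.982 0 1;0 0 0 -0.018 -0.982 0 1;0 0 0 -0.018 -0.982 0 1;0 0 0 -0.018 -0.982 0 1;0 0 0 -0.018 -0.982 0 1;0 0 0 0 0 0.9 1;0 0 0 0 0 0.9 1;0 0 0 0 0 0 1")

```text
t: 28.7
tcp_pos: [0.4337, -0.2684, 0.1953]
orientation: [0.047, 0.999, 0.003, -0.005]
contact_force: [0.4, 1.1, -0.3]
gripper_width: 0.091
grasp_force: 0.0
```

```bash
cat > wr.py <<'E'
from h import *
s=bot.observe(); c=calibration('wrist'); im=capture('wrist')
for p,st in blobs(im,(105,130,40),(125,255,255),300):
    print(p.round(1),st,onz('wrist',p,.108,c).round(4), onz('wrist',p,.193,c).round(4))
print(s['tcp_pos'].round(4),s['orientation'].round(4),s['joint_positions'].round(2),round(s['t'],2))
E
python3 wr.py
```

```text
[313.  245.3] [ 284  217   57   57 2304] [ 0.4355 -0.2705  0.108 ] [ 0.4114 -0.2675  0.193 ]
[136.8 276.1] [111 259  45  46 760] [ 0.4484 -0.4152  0.108 ] [ 0.42   -0.3647  0.193 ]
[ 0.4337 -0.2684  0.1953] [ 0.0469  0.9989  0.0029 -0.0048] [-0.58  0.24  1.73  0.    1.18 -2.05] 28.7
```

Request:
carry_out(motion="0 0 0 0 -0.05 0.97 1;0 0 0 0 0 0.97 1;0 0 0 0 0 0.97 1;0 0 0 0 0 0.97 1;0 0 0 0 0 0 1;0 0 0 0 0 0 1")

```text
t: 29.35
tcp_pos: [0.4375, -0.2717, 0.0847]
orientation: [0.046, 0.999, -0.0, 0.0]
contact_force: [0.5, 0.6, 0.1]
gripper_width: 0.0913
grasp_force: 0.0
```

Request:
carry_out(motion="0 0 0 0 0 0 0;0 0 0 0 0 0 0;0 0 0 0 0 0 0;0 0 0 0 0 0 0;0 0 0 0 0 0 0;0 0 0 0 0 0 0;0 0 0 0 0 0 0;0 0 0 0 0 0 0")

```text
t: 30.15
tcp_pos: [0.4367, -0.2716, 0.0838]
orientation: [0.047, 0.999, -0.0, 0.0]
contact_force: [-1.2, -0.3, 1.3]
gripper_width: 0.0434
grasp_force: 30.0
```

Request:
carry_out(motion="0 0 0 0 0 -0.5 0;0 0 0 0 0 -0.9 0;0 0 0 0 0 -1 0;0 0 0 0 0 -1 0;0 0 0 0 0 -1 0;0 0 0 0 0 -1 0;0 0 0 0 0 -1 0;0 0 0 0 0 0 0")

```text
t: 30.95
tcp_pos: [0.4384, -0.2725, 0.2795]
orientation: [0.047, 0.999, -0.002, 0.004]
contact_force: [0.4, -0.1, -1.7]
gripper_width: 0.0433
grasp_force: 30.0
```

Request:
carry_out(motion="0 0 0 -0.353 0.946 0 0;0 0 0 -0.353 0.946 0 0;0 0 0 -0.353 0.946 0 0;0 0 0 -0.353 0.946 0 0;0 0 0 -0.353 0.946 0 0;0 0 0 -0.353 0.946 0 0;0 0 0 -0.353 0.946 0 0")

```text
t: 31.65
tcp_pos: [0.5286, -0.0792, 0.2737]
orientation: [0.047, 0.999, 0.0, -0.002]
contact_force: [0.2, -0.6, -1.2]
gripper_width: 0.0433
grasp_force: 30.0
```

Request:
carry_out(motion="0 0 0 -0.353 0.946 0 0;0 0 0 -0.353 0.946 0 0;0 0 0 -0.353 0.946 0 0;0 0 0 -0.353 0.946 0 0;0 0 0 -0.353 0.946 0 0;0 0 0 -0.353 0.946 0 0;0 0 0 -0.353 0.946 0 0;0 0 0 0 0 0 0")

```text
t: 32.45
tcp_pos: [0.6217, 0.1137, 0.2727]
orientation: [0.045, 0.999, 0.001, -0.002]
contact_force: [-0.7, 0.4, -1.6]
gripper_width: 0.0432
grasp_force: 30.0
```

Request:
carry_out(motion="0 0 0 0 0 0 0;0 0 0 0 0 0 0")

```text
t: 32.65
tcp_pos: [0.6206, 0.1095, 0.2746]
orientation: [0.047, 0.999, -0.0, -0.001]
contact_force: [0.1, 0.8, -1.6]
gripper_width: 0.0435
grasp_force: 30.0
```

Request:
carry_out(motion="0 0 0 0 0 0.5 0;0 0 0 0 0 0.9 0;0 0 0 0 0 1 0;0 0 0 0 0 0.7 0;0 0 0 0 0 0.33 0;0 0 0 0 0 0.06 0;0 0 0 0 0 0 0;0 0 0 0 0 0 0")

```text
t: 33.45
tcp_pos: [0.6221, 0.1102, 0.1726]
orientation: [0.047, 0.999, 0.0, 0.001]
contact_force: [-0.0, -0.1, -0.9]
gripper_width: 0.0437
grasp_force: 30.0
```

Request:
carry_out(motion="0 0 0 0 0 0.07 0;0 0 0 0 0 0.05 0;0 0 0 0 0 0 0")

```text
t: 33.75
tcp_pos: [0.6219, 0.1104, 0.1687]
orientation: [0.047, 0.999, 0.0, 0.001]
contact_force: [-0.2, -1.5, 3.2]
gripper_width: 0.0434
grasp_force: 30.0
```

Request:
carry_out(motion="0 0 0 0 0 0 1;0 0 0 0 0 0 1;0 0 0 0 0 0 1;0 0 0 0 0 0 1;0 0 0 0 0 0 1;0 0 0 0 0 0 1")

```text
t: 34.35
tcp_pos: [0.6212, 0.1103, 0.1673]
orientation: [0.047, 0.999, 0.0, -0.0]
contact_force: [0.5, 0.6, 0.4]
gripper_width: 0.0886
grasp_force: 0.0
```

Request:
carry_out(motion="0 0 0 0 0 -0.5 1;0 0 0 0 0 -1 1;0 0 0 0 0 -1 1;0 0 0 0 0 -0.5 1;0 0 0 0 0 0 1")

```text
t: 34.85
tcp_pos: [0.6225, 0.1105, 0.2603]
orientation: [0.047, 0.999, 0.001, 0.003]
contact_force: [1.0, 0.0, -0.2]
gripper_width: 0.0912
grasp_force: 0.0
```

```bash
python3 whites.py
```

```text
top [451.9 207.1] sc [269.3 360.4] [ 0.5827 -0.3084  0.1045] 0.0006
top [514.2 265.9] sc [167.  371.8] [ 0.4531 -0.419   0.1043] 0.0004
[0.621  0.1103 0.2568] [ 4.650e-02  9.989e-01 -0.000e+00 -3.000e-04] [ 0.16  0.39  1.35  0.    1.4  -1.32] 34.95
```

Request:
carry_out(motion="0 0 0 0 -1 0 1;0 0 0 0 -1 0 1;0 0 0 0 -1 0 1;0 0 0 0 -1 0 1;0 0 0 0 -1 0 1;0 0 0 0 -1 0 1;0 0 0 0 -1 0 1;0 0 0 0 -1 0 1")

```text
t: 35.75
tcp_pos: [0.5979, -0.1296, 0.2554]
orientation: [0.047, 0.999, 0.0, -0.002]
contact_force: [0.4, 0.0, 0.5]
gripper_width: 0.0909
grasp_force: 0.0
```

Request:
carry_out(motion="0 0 0 0 -1 0 1;0 0 0 0 -1 0 1;0 0 0 0 -1 0 1;0 0 0 0 -1 0 1;0 0 0 0 -1 0 1;0 0 0 0 -1 0 1;0 0 0 0 0 0.9 1;0 0 0 0 0 0.9 1")

```text
t: 36.55
tcp_pos: [0.5815, -0.3088, 0.2012]
orientation: [0.048, 0.999, 0.0, -0.001]
contact_force: [0.8, -0.4, -0.6]
gripper_width: 0.0915
grasp_force: 0.0
```

Request:
carry_out(motion="0 0 0 0 0 0 1;0 0 0 0 0 0 1")

```text
t: 36.75
tcp_pos: [0.5818, -0.3076, 0.2023]
orientation: [0.047, 0.999, 0.001, -0.001]
contact_force: [0.5, 0.3, 1.0]
gripper_width: 0.091
grasp_force: 0.0
```

```bash
python3 wr.py
```

```text
[150.9  89.4] [ 126   63   50   55 2054] [ 0.4541 -0.4204  0.108 ] [ 0.4716 -0.3818  0.193 ]
[583.6 147.9] [ 531  135  109   27 2340] [ 0.5231 -0.0729  0.108 ] [ 0.5186 -0.1455  0.193 ]
[313.7 240.2] [ 285  214   56   55 2166] [ 0.5822 -0.3095  0.108 ] [ 0.5587 -0.3064  0.193 ]
[ 0.5818 -0.3076  0.2023] [ 4.650e-02  9.989e-01  6.000e-04 -1.200e-03] [-0.5   0.46  1.37  0.    1.31 -1.98] 36.75
```

Request:
carry_out(motion="0 0 0 0 -0.06 1 1;0 0 0 0 0 1 1;0 0 0 0 0 1 1;0 0 0 0 0 1 1;0 0 0 0 0 0 1;0 0 0 0 0 0 1")

```text
t: 37.4
tcp_pos: [0.583, -0.3099, 0.0849]
orientation: [0.046, 0.999, -0.0, 0.001]
contact_force: [0.1, -0.6, 0.6]
gripper_width: 0.091
grasp_force: 0.0
```

Request:
carry_out(motion="0 0 0 0 0 0 0;0 0 0 0 0 0 0;0 0 0 0 0 0 0;0 0 0 0 0 0 0;0 0 0 0 0 0 0;0 0 0 0 0 0 0;0 0 0 0 0 0 0;0 0 0 0 0 0 0")

```text
t: 38.2
tcp_pos: [0.5821, -0.3098, 0.0834]
orientation: [0.047, 0.999, -0.0, 0.0]
contact_force: [-0.1, -0.4, -0.1]
gripper_width: 0.0434
grasp_force: 30.0
```

Request:
carry_out(motion="0 0 0 0 0 -0.5 0;0 0 0 0 0 -0.9 0;0 0 0 0 0 -1 0;0 0 0 0 0 -1 0;0 0 0 0 0 -1 0;0 0 0 0 0 -1 0;0 0 0 0 0 -1 0;0 0 0 0 0 0 0")

```text
t: 39.0
tcp_pos: [0.5837, -0.3105, 0.2799]
orientation: [0.047, 0.999, -0.002, 0.004]
contact_force: [0.6, -0.3, -1.1]
gripper_width: 0.0434
grasp_force: 30.0
```

Request:
carry_out(motion="0 0 0 -0.019 0.907 0 0;0 0 0 -0.019 0.907 0 0;0 0 0 -0.019 0.907 0 0;0 0 0 -0.019 0.907 0 0;0 0 0 -0.019 0.907 0 0;0 0 0 -0.019 0.907 0 0")

```text
t: 39.6
tcp_pos: [0.5998, -0.1461, 0.2731]
orientation: [0.047, 0.999, 0.001, -0.002]
contact_force: [-0.6, -0.7, -1.8]
gripper_width: 0.0434
grasp_force: 30.0
```

Request:
carry_out(motion="0 0 0 -0.019 0.907 0 0;0 0 0 -0.019 0.907 0 0;0 0 0 -0.019 0.907 0 0;0 0 0 -0.019 0.907 0 0;0 0 0 -0.019 0.907 0 0;0 0 0 -0.019 0.907 0 0;0 0 0 0 0 0 0;0 0 0 0 0 0 0")

```text
t: 40.4
tcp_pos: [0.6185, 0.0151, 0.2736]
orientation: [0.046, 0.999, -0.0, -0.002]
contact_force: [-0.6, -0.3, -0.5]
gripper_width: 0.0436
grasp_force: 30.0
```

Request:
carry_out(motion="0 0 0 0 0 0.5 0;0 0 0 0 0 0.9 0;0 0 0 0 0 1 0;0 0 0 0 0 0.7 0;0 0 0 0 0 0.33 0;0 0 0 0 0 0.06 0;0 0 0 0 0 0 0;0 0 0 0 0 0 0")

```text
t: 41.2
tcp_pos: [0.62, 0.0146, 0.172]
orientation: [0.047, 0.999, 0.0, 0.001]
contact_force: [0.5, -0.7, -1.5]
gripper_width: 0.0434
grasp_force: 30.0
```

Request:
carry_out(motion="0 0 0 0 0 0.07 0;0 0 0 0 0 0.05 0;0 0 0 0 0 0 0")

```text
t: 41.5
tcp_pos: [0.6198, 0.0148, 0.1684]
orientation: [0.047, 0.999, 0.0, 0.001]
contact_force: [-1.0, -1.4, 4.0]
gripper_width: 0.0437
grasp_force: 30.0
```

Request:
carry_out(motion="0 0 0 0 0 0 1;0 0 0 0 0 0 1;0 0 0 0 0 0 1;0 0 0 0 0 0 1;0 0 0 0 0 0 1;0 0 0 0 0 0 1")

```text
t: 42.1
tcp_pos: [0.6192, 0.0149, 0.1671]
orientation: [0.047, 0.999, 0.0, -0.0]
contact_force: [0.1, 0.3, 0.3]
gripper_width: 0.0884
grasp_force: 0.0
```

Request:
carry_out(motion="0 0 0 0 0 -0.5 1;0 0 0 0 0 -1 1;0 0 0 0 0 -1 1;0 0 0 0 0 -0.5 1;0 0 0 0 0 0 1")

```text
t: 42.6
tcp_pos: [0.6205, 0.0148, 0.2599]
orientation: [0.047, 0.999, 0.0, 0.003]
contact_force: [-0.3, -0.3, -0.5]
gripper_width: 0.0911
grasp_force: 0.0
```

```bash
python3 whites.py
```

```text
top [514.2 265.8] sc [167.  371.7] [ 0.4532 -0.419   0.1045] 0.0004
[0.6189 0.0148 0.2565] [ 4.660e-02  9.989e-01  0.000e+00 -3.000e-04] [ 0.01  0.37  1.38  0.    1.39 -1.47] 42.7
```

Request:
carry_out(motion="0 0 0 0.276 -0.996 0 1;0 0 0 0.276 -0.996 0 1;0 0 0 0.276 -0.996 0 1;0 0 0 0.276 -0.996 0 1;0 0 0 0.276 -0.996 0 1;0 0 0 0.276 -0.996 0 1;0 0 0 0.276 -0.996 0 1;0 0 0 0.276 -0.996 0 1")

```text
t: 43.5
tcp_pos: [0.5297, -0.2178, 0.2552]
orientation: [0.047, 0.999, 0.001, -0.002]
contact_force: [0.6, 0.4, 0.3]
gripper_width: 0.0913
grasp_force: 0.0
```

Request:
carry_out(motion="0 0 0 0.276 -0.996 0 1;0 0 0 0.276 -0.996 0 1;0 0 0 0.276 -0.996 0 1;0 0 0 0.276 -0.996 0 1;0 0 0 0.276 -0.996 0 1;0 0 0 0.276 -0.996 0 1;0 0 0 0.276 -0.996 0 1;0 0 0 0 0 0.9 1")

```text
t: 44.3
tcp_pos: [0.4533, -0.4243, 0.231]
orientation: [0.048, 0.999, -0.002, 0.002]
contact_force: [-0.2, -0.3, 0.6]
gripper_width: 0.091
grasp_force: 0.0
```

Request:
carry_out(motion="0 0 0 0 0 0.9 1;0 0 0 0 0 0 1;0 0 0 0 0 0 1")

```text
t: 44.6
tcp_pos: [0.4535, -0.4195, 0.2021]
orientation: [0.047, 0.999, 0.001, -0.001]
contact_force: [-0.3, -0.3, 0.9]
gripper_width: 0.0914
grasp_force: 0.0
```

```bash
python3 wr.py
```

```text
[314.6 238.9] [ 286  210   58   58 2374] [ 0.453  -0.4205  0.108 ] [ 0.4298 -0.4177  0.193 ]
[626.6 278.7] [613 268  27  22 435] [ 0.5258 -0.1075  0.108 ] [ 0.4792 -0.2051  0.193 ]
[ 0.4535 -0.4195  0.2021] [ 4.650e-02  9.989e-01  9.000e-04 -1.000e-03] [-0.77  0.4   1.48  0.    1.27 -2.24] 44.6
```

Request:
carry_out(motion="0 0 0 0 -0.03 1 1;0 0 0 0 0 1 1;0 0 0 0 0 1 1;0 0 0 0 0 1 1;0 0 0 0 0 0 1;0 0 0 0 0 0 1")

```text
t: 45.25
tcp_pos: [0.4547, -0.4213, 0.0845]
orientation: [0.046, 0.999, -0.001, 0.001]
contact_force: [1.2, 0.4, -0.3]
gripper_width: 0.0914
grasp_force: 0.0
```

Request:
carry_out(motion="0 0 0 0 0 0 0;0 0 0 0 0 0 0;0 0 0 0 0 0 0;0 0 0 0 0 0 0;0 0 0 0 0 0 0;0 0 0 0 0 0 0;0 0 0 0 0 0 0;0 0 0 0 0 0 0")

```text
t: 46.05
tcp_pos: [0.4538, -0.4209, 0.0831]
orientation: [0.047, 0.999, -0.0, 0.0]
contact_force: [0.4, -1.4, 0.2]
gripper_width: 0.0434
grasp_force: 30.0
```

Request:
carry_out(motion="0 0 0 0 0 -0.5 0;0 0 0 0 0 -0.9 0;0 0 0 0 0 -1 0;0 0 0 0 0 -1 0;0 0 0 0 0 -1 0;0 0 0 0 0 -1 0;0 0 0 0 0 -1 0;0 0 0 0 0 0 0")

```text
t: 46.85
tcp_pos: [0.4552, -0.4221, 0.2795]
orientation: [0.047, 0.999, -0.003, 0.003]
contact_force: [0.2, 1.4, -1.5]
gripper_width: 0.0432
grasp_force: 30.0
```

Request:
carry_out(motion="0 0 0 -0.3625 0.985 0 0;0 0 0 -0.3625 0.985 0 0;0 0 0 -0.3625 0.985 0 0;0 0 0 -0.3625 0.985 0 0;0 0 0 -0.3625 0.985 0 0;0 0 0 -0.3625 0.985 0 0")

```text
t: 47.45
tcp_pos: [0.5349, -0.2488, 0.2731]
orientation: [0.047, 0.999, 0.001, -0.001]
contact_force: [0.1, -0.3, -1.8]
gripper_width: 0.0432
grasp_force: 30.0
```

Request:
carry_out(motion="0 0 0 -0.3625 0.985 0 0;0 0 0 -0.3625 0.985 0 0;0 0 0 -0.3625 0.985 0 0;0 0 0 -0.3625 0.985 0 0;0 0 0 -0.3625 0.985 0 0;0 0 0 -0.3625 0.985 0 0;0 0 0 0 0 0 0;0 0 0 0 0 0 0")

```text
t: 48.25
tcp_pos: [0.6161, -0.0794, 0.2733]
orientation: [0.046, 0.999, -0.0, -0.002]
contact_force: [0.3, 0.0, -1.0]
gripper_width: 0.0437
grasp_force: 30.0
```

Request:
carry_out(motion="0 0 0 0 0 0.5 0;0 0 0 0 0 0.9 0;0 0 0 0 0 1 0;0 0 0 0 0 0.7 0;0 0 0 0 0 0.33 0;0 0 0 0 0 0.06 0;0 0 0 0 0 0 0;0 0 0 0 0 0 0")

```text
t: 49.05
tcp_pos: [0.6174, -0.0802, 0.1718]
orientation: [0.047, 0.999, -0.0, 0.001]
contact_force: [0.2, 0.6, -2.0]
gripper_width: 0.0435
grasp_force: 30.0
```

Request:
carry_out(motion="0 0 0 0 0 0.07 0;0 0 0 0 0 0.05 0;0 0 0 0 0 0 0")

```text
t: 49.35
tcp_pos: [0.6173, -0.08, 0.1681]
orientation: [0.047, 0.999, -0.0, 0.001]
contact_force: [0.4, -0.4, 3.4]
gripper_width: 0.0437
grasp_force: 30.0
```

Request:
carry_out(motion="0 0 0 0 0 0 1;0 0 0 0 0 0 1;0 0 0 0 0 0 1;0 0 0 0 0 0 1;0 0 0 0 0 0 1;0 0 0 0 0 0 1")

```text
t: 49.95
tcp_pos: [0.6167, -0.0798, 0.1667]
orientation: [0.047, 0.999, 0.0, -0.0]
contact_force: [-0.1, -0.8, -0.7]
gripper_width: 0.0888
grasp_force: 0.0
```

Request:
carry_out(motion="0 0 0 0 0 -0.5 1;0 0 0 0 0 -1 1;0 0 0 0 0 -1 1;0 0 0 0 0 -0.5 1;0 0 0 0 0 0 1")

```text
t: 50.45
tcp_pos: [0.618, -0.0801, 0.2596]
orientation: [0.047, 0.999, -0.0, 0.003]
contact_force: [0.2, -0.1, -0.7]
gripper_width: 0.0912
grasp_force: 0.0
```

Request:
carry_out(motion="0 0 0 0.917 0.392 0 1;0 0 0 0.917 0.392 0 1;0 0 0 0.917 0.392 0 1;0 0 0 0.917 0.392 0 1;0 0 0 0.917 0.392 0 1;0 0 0 0.917 0.392 0 1;0 0 0 0.917 0.392 0 1;0 0 0 0 0 0 1")

```text
t: 51.25
tcp_pos: [0.429, 0.0211, 0.2558]
orientation: [0.046, 0.999, 0.0, -0.002]
contact_force: [1.0, 0.2, 0.1]
gripper_width: 0.0915
grasp_force: 0.0
```

```bash
python3 - <<'E'
from h import *
s=bot.observe(); print(s['tcp_pos'].round(4),s['orientation'].round(4),s['joint_positions'].round(2))
w=capture('wrist'); S=capture('scene')
b=cv2.resize(S[120:340,240:500],(520,440)); o=np.zeros((560,800,3),np.uint8); o[:440,:520]=b; cv2.imwrite('pics/s5.png',o[:440,:520,::-1]); cv2.imwrite('pics/w5.png',w[:,:,::-1])
E
```

```text
[0.429  0.0211 0.2558] [ 4.57e-02  9.99e-01  2.00e-04 -1.80e-03] [ 0.02  0.06  1.79  0.    1.29 -1.46]
```

View pics/s5.png

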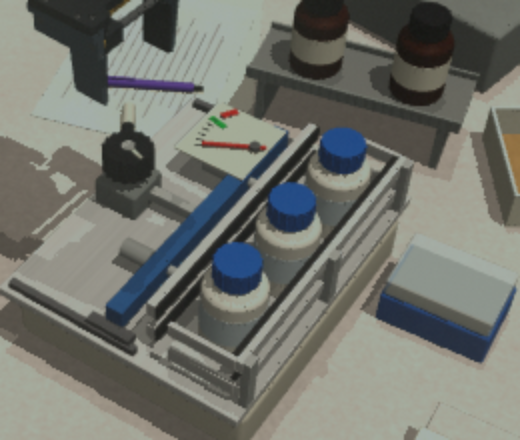

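All three whites stand upright in the bay, the ambers stand on the grey stand, and the needle is at zero. I'll grip the knob again.

Request:
carry_out(motion="0 0 0 0 0 0.8 1;0 0 0 0 0 1 1;0 0 0 0 0 1 1;0 0 0 0 0 0.8 1;0 0 0 0 0 0.4 1;0 0 0 0 0 0 1;0 0 0 0 0 0 1")

```text
t: 52.05
tcp_pos: [0.4334, 0.0197, 0.1367]
orientation: [0.047, 0.999, -0.0, -0.0]
contact_force: [-0.3, 0.2, 0.7]
gripper_width: 0.091
grasp_force: 0.0
```

Request:
carry_out(motion="0 0 0 0 0 0.23 1;0 0 0 0 0 0 1;0 0 0 0 0 0 0;0 0 0 0 0 0 0;0 0 0 0 0 0 0;0 0 0 0 0 0 0;0 0 0 0 0 0 0;0 0 0 0 0 0 0")

```text
t: 52.85
tcp_pos: [0.4325, 0.0192, 0.13]
orientation: [0.046, 0.999, -0.001, 0.0]
contact_force: [-0.5, -4.9, 1.1]
gripper_width: 0.0495
grasp_force: 30.0
```

Request:
carry_out(motion="0 0 0 0 0 0 0;0 0 0 0 0 0 0;0 0 0 0 0 0 0;0 0 1 0 0 0 0;0 0 1 0 0 0 0;0 0 1 0 0 0 0;0 0 1 0 0 0 0;0 0 1 0 0 0 0")

```text
t: 53.65
tcp_pos: [0.4326, 0.0195, 0.13]
orientation: [0.22, 0.975, -0.001, 0.0]
contact_force: [-1.5, -4.1, 0.8]
gripper_width: 0.0495
grasp_force: 30.0
```

Request:
carry_out(motion="0 0 1 0 0 0 0;0 0 1 0 0 0 0;0 0 1 0 0 0 0;0 0 1 0 0 0 0;0 0 1 0 0 0 0;0 0 1 0 0 0 0;0 0 1 0 0 0 0;0 0 1 0 0 0 0")

```text
t: 54.45
tcp_pos: [0.4329, 0.0198, 0.13]
orientation: [0.481, 0.877, -0.0, 0.0]
contact_force: [0.5, -3.7, 0.8]
gripper_width: 0.0495
grasp_force: 30.0
```

Request:
carry_out(motion="0 0 1 0 0 0 0;0 0 1 0 0 0 0;0 0 1 0 0 0 0;0 0 1 0 0 0 0;0 0 1 0 0 0 0;0 0 1 0 0 0 0;0 0 1 0 0 0 0;0 0 1 0 0 0 0")

```text
t: 55.25
tcp_pos: [0.4333, 0.0199, 0.13]
orientation: [0.704, 0.71, 0.0, 0.001]
contact_force: [1.4, -1.6, -0.2]
gripper_width: 0.0495
grasp_force: 30.0
```

Request:
carry_out(motion="0 0 1 0 0 0 0;0 0 1 0 0 0 0;0 0 1 0 0 0 0;0 0 1 0 0 0 0;0 0 1 0 0 0 0;0 0 1 0 0 0 0;0 0 1 0 0 0 0;0 0 0 0 0 0 0")

```text
t: 56.05
tcp_pos: [0.4336, 0.0198, 0.13]
orientation: [0.854, 0.52, 0.001, 0.001]
contact_force: [3.1, -3.9, -1.4]
gripper_width: 0.0492
grasp_force: 30.0
```

```bash
cat > gauge.py <<'E'
from h import *
import sys
s=bot.observe(); q=s['orientation']; print('q6',s['joint_positions'][5].round(3),'yaw',2*np.degrees(np.arctan2(q[1],q[0])),s['torque'].round(2),s['t'])
im=capture('scene'); c=None
hsv=cv2.cvtColor(im,cv2.COLOR_RGB2HSV); sub=np.zeros(hsv.shape[:2],np.uint8); sub[170:225,325:385]=255
red=(cv2.inRange(hsv,(0,120,80),(8,255,255))|cv2.inRange(hsv,(172,120,80),(180,255,255)))&sub
gr=cv2.inRange(hsv,(50,80,60),(80,255,255))&sub
for nm,m in(('red',red),('green',gr)):
    n,l,st,ce=cv2.connectedComponentsWithStats(m)
    for i in range(1,n):
        if st[i][4]<4: continue
        ys,xs=np.nonzero(l==i); P=np.array([onz('scene',(x,y),.122)[:2] for x,y in zip(xs,ys)])
        mu=P.mean(0); w,v=np.linalg.eigh(np.cov(P.T)); d=(P-mu)@v[:,1]
        print(nm,st[i][4],ce[i].round(1),'mid',mu.round(4),'ends',(mu+d.min()*v[:,1]).round(4),(mu+d.max()*v[:,1]).round(4))
cv2.imwrite(sys.argv[1],cv2.resize(im[165:230,320:390],None,fx=7,fy=7,interpolation=cv2.INTER_CUBIC)[:,:,::-1])
E
python3 gauge.py pics/g1.png
```

```text
q6 0.497 yaw 62.65296594578452 [-0.74 -0.3  -0.23] 56.05
red 22 [361.  179.5] mid [0.4904 0.1588] ends [0.4852 0.1517] [0.4956 0.1659]
red 52 [359.6 195.3] mid [0.5132 0.1138] ends [0.5349 0.1245] [0.491  0.1029]
red 6 [378.  196.5] mid [0.5475 0.1322] ends [0.5458 0.1303] [0.5492 0.1341]
green 25 [355.1 183.7] mid [0.4865 0.1401] ends [0.4971 0.1373] [0.4763 0.1427]
```

Request:
carry_out(motion="0 0 1 0 0 0 0;0 0 1 0 0 0 0;0 0 1 0 0 0 0;0 0 1 0 0 0 0;0 0 1 0 0 0 0;0 0 1 0 0 0 0;0 0 1 0 0 0 0;0 0 1 0 0 0 0")

```text
t: 56.9
tcp_pos: [0.4339, 0.0195, 0.13]
orientation: [0.964, 0.264, 0.001, 0.001]
contact_force: [4.4, -4.4, -2.5]
gripper_width: 0.0494
grasp_force: 30.0
```

Request:
carry_out(motion="0 0 1 0 0 0 0;0 0 1 0 0 0 0;0 0 1 0 0 0 0;0 0 1 0 0 0 0;0 0 0 0 0 0 0;0 0 0 0 0 0 0")

```text
t: 57.5
tcp_pos: [0.434, 0.0193, 0.13]
orientation: [0.992, 0.128, 0.001, 0.001]
contact_force: [4.0, -5.3, -2.8]
gripper_width: 0.0496
grasp_force: 30.0
```

```bash
python3 gauge.py pics/g2.png
```

```text
q6 1.333 yaw 14.761968486999832 [-1.03 -0.54 -0.06] 57.5
red 23 [364.4 180.6] mid [0.4984 0.1598] ends [0.4929 0.1521] [0.5039 0.1675]
red 49 [364.  192.4] mid [0.5164 0.1269] ends [0.5411 0.1273] [0.4916 0.1265]
red 6 [381.  199.5] mid [0.5572 0.1276] ends [0.5555 0.1257] [0.5589 0.1295]
green 25 [358.1 185.1] mid [0.4943 0.1397] ends [0.5044 0.136 ] [0.4833 0.1438]
```

Request:
carry_out(motion="0 0 1 0 0 0 0;0 0 1 0 0 0 0;0 0 1 0 0 0 0;0 0 0 0 0 0 0;0 0 0 0 0 0 0")

```text
t: 58.05
tcp_pos: [0.434, 0.0192, 0.13]
orientation: [1.0, 0.024, 0.001, 0.001]
contact_force: [3.5, -7.0, -2.9]
gripper_width: 0.0497
grasp_force: 30.0
```

```bash
cp gauge.py g0.py; python3 gauge.py pics/g3.png; python3 - <<'E'
from h import *
c=calibration('wrist'); im=capture('wrist'); cv2.imwrite('pics/w6.png',im[:,:,::-1])
import pickle; pickle.dump(c,open('w6.pkl','wb'))
hsv=cv2.cvtColor(im,cv2.COLOR_RGB2HSV)
red=(cv2.inRange(hsv,(0,120,60),(8,255,255))|cv2.inRange(hsv,(172,120,60),(180,255,255)));gr=cv2.inRange(hsv,(50,80,60),(80,255,255))
for nm,m in(('red',red),('green',gr)):
    n,l,st,ce=cv2.connectedComponentsWithStats(m)
    for i in range(1,n):
        if st[i][4]<15: continue
        ys,xs=np.nonzero(l==i); P=np.array([onz('wrist',(x,y),.122,c)[:2] for x,y in zip(xs,ys)])
        mu=P.mean(0); w,v=np.linalg.eigh(np.cov(P.T)); d=(P-mu)@v[:,1]
        print(nm,st[i],ce[i].round(1),mu.round(4),(mu+d.min()*v[:,1]).round(4),(mu+d.max()*v[:,1]).round(4))
E
```

```text
q6 1.543 yaw 2.769970187128109 [-1.16 -0.47 -0.09] 58.05
red 23 [364.7 181.1] mid [0.4998 0.1587] ends [0.4952 0.1513] [0.505  0.1669]
red 43 [366.5 192. ] mid [0.5201 0.131 ] ends [0.543  0.1282] [0.4954 0.134 ]
red 6 [381.  199.8] mid [0.5577 0.1267] ends [0.5613 0.1251] [0.5548 0.128 ]
green 22 [358.8 185.3] mid [0.4958 0.1401] ends [0.5078 0.1379] [0.4853 0.1421]
red [129  29   9  12  83] [132.6  34. ] [0.562  0.1229] [0.5652 0.1232] [0.5584 0.1226]
red [112  62  19  97 723] [120.5 109.5] [0.5212 0.1278] [0.5466 0.1248] [0.4956 0.1308]
red [ 65 137  26  28 354] [ 77.3 150.9] [0.5002 0.1569] [0.495  0.1492] [0.5057 0.165 ]
green [ 96 136  16  41 371] [104.4 156.3] [0.4966 0.138 ] [0.5071 0.1352] [0.4863 0.1407]
```

Request:
carry_out(motion="0 0 0.8 0 0 0 0;0 0 0.8 0 0 0 0;0 0 0.8 0 0 0 0;0 0 0 0 0 0 0;0 0 0 0 0 0 0;0 0 0 0 0 0 0")

```text
t: 58.75
tcp_pos: [0.434, 0.0191, 0.1301]
orientation: [0.998, -0.059, 0.002, 0.001]
contact_force: [3.0, -6.3, -2.4]
gripper_width: 0.0492
grasp_force: 30.0
```

```bash
python3 gauge.py pics/g4.png; cat > gw.py <<'E'
from h import *
c=calibration('wrist'); im=capture('wrist'); cv2.imwrite('pics/w7.png',cv2.resize(im[10:210,30:210],None,fx=3,fy=3,interpolation=cv2.INTER_CUBIC)[:,:,::-1])
hsv=cv2.cvtColor(im,cv2.COLOR_RGB2HSV)
red=(cv2.inRange(hsv,(0,120,60),(8,255,255))|cv2.inRange(hsv,(172,120,60),(180,255,255)));gr=cv2.inRange(hsv,(50,80,60),(80,255,255))
for nm,m in(('red',red),('green',gr)):
    n,l,st,ce=cv2.connectedComponentsWithStats(m)
    for i in range(1,n):
        if st[i][4]<15: continue
        ys,xs=np.nonzero(l==i); P=np.array([onz('wrist',(x,y),.122,c)[:2] for x,y in zip(xs,ys)])
        mu=P.mean(0); w,v=np.linalg.eigh(np.cov(P.T)); d=(P-mu)@v[:,1]
        print(nm,st[i],ce[i].round(1),mu.round(4),(mu+d.min()*v[:,1]).round(4),(mu+d.max()*v[:,1]).round(4))
E
python3 gw.py
```

```text
q6 1.71 yaw -6.820796307509174 [-1.16 -0.49  0.02] 58.75
red 22 [365.4 181.4] mid [0.5014 0.1587] ends [0.4965 0.1511] [0.5065 0.1665]
red 42 [367.9 191.4] mid [0.5217 0.134 ] ends [0.5433 0.1292] [0.4976 0.1394]
red 6 [381.5 200.5] mid [0.5596 0.1255] ends [0.563  0.1257] [0.5562 0.1254]
green 9 [357.3 183.9] mid [0.4909 0.1422] ends [0.494 0.14 ] [0.4879 0.1443]
red [96 64  8 12 81] [99.5 69.4] [0.5633 0.1222] [0.5666 0.1223] [0.5596 0.1221]
red [ 90  98  10  94 630] [ 94.  144.4] [0.5231 0.1316] [0.5479 0.1259] [0.498  0.1374]
red [ 54 178  26  24 323] [ 66.4 190.3] [0.5018 0.1569] [0.4964 0.1491] [0.5072 0.165 ]
green [ 88 181  10  30 173] [ 91.8 200.1] [0.4932 0.1395] [0.5039 0.1383] [0.4875 0.1401]
green [613 276  27  23 326] [629.6 288.9] [ 0.3926 -0.1975] [ 0.3913 -0.2122] [ 0.3943 -0.1788]
```

View pics/w7.png

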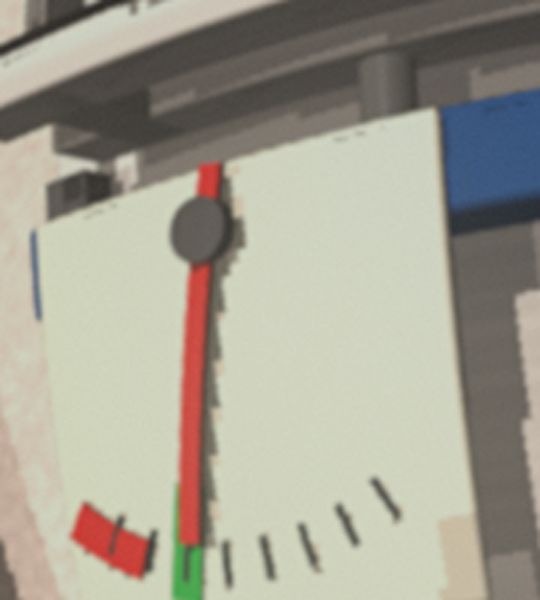

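The needle lies on the green mark in this view. To rule out parallax, I'll compare the needle's swing from the zero pictures, where 0.75 rad is expected.

```bash
cat > ang.py <<'E'
from h import *
import pickle
def ang(n,im,c,box,sc=1,off=(0,0)):
    hsv=cv2.cvtColor(im,cv2.COLOR_RGB2HSV); m=(cv2.inRange(hsv,(0,110,60),(8,255,255))|cv2.inRange(hsv,(172,110,60),(180,255,255)))
    k=np.zeros_like(m); x0,y0,x1,y1=box; k[y0:y1,x0:x1]=255
    nn,l,st,ce=cv2.connectedComponentsWithStats(m&k)
    i=1+np.argmax(st[1:,4]); ys,xs=np.nonzero(l==i)
    P=np.array([onz(n,(off[0]+x/sc,off[1]+y/sc),.125,c)[:2] for x,y in zip(xs,ys)])
    mu=P.mean(0); w,v=np.linalg.eigh(np.cov(P.T)); d=v[:,1]; d=d*np.sign(-d[0]); t=((P-mu)@d)
    print(n,len(P),np.degrees(np.arctan2(d[1],-d[0])).round(2),'tip',(mu+d*t.max()).round(4))
rd=lambda f:cv2.imread(f)[:,:,::-1].copy()
ang('wrist',rd('pics/w2.png'),pickle.load(open('w2.pkl','rb')),(240,20,380,130))
ang('wrist',rd('pics/w3.png'),pickle.load(open('w3.pkl','rb')),(30,120,80,200))
ang('scene',rd('pics/s5.png'),None,(190,100,280,170),2,(240,120))
ang('wrist',rd('pics/w1.png'),pickle.load(open('w1.pkl','rb')),(158,85,185,165))
c=calibration('wrist'); ang('wrist',capture('wrist'),c,(80,90,120,200))
S=capture('scene'); ang('scene',S,None,(340,183,378,215))
ang('scene',rd('pics/scene0.png'),None,(340,183,378,215))
E
python3 ang.py
```

```text
wrist 310 -26.98 tip [0.4742 0.0969]
wrist 161 -27.11 tip [0.4743 0.0961]
scene 205 -27.04 tip [0.4754 0.0996]
wrist 391 9.29 tip [0.4966 0.1311]
wrist 647 13.06 tip [0.4981 0.1353]
scene 42 12.54 tip [0.4991 0.1364]
scene 44 9.35 tip [0.497  0.1335]
```

Needle swing is 40.0°, against the 43.0° needed, so it's about 3 mm short. That takes roughly 4° more on the knob.

Request:
carry_out(motion="0 0 0.55 0 0 0 0;0 0 0.5 0 0 0 0;0 0 0 0 0 0 0;0 0 0 0 0 0 0;0 0 0 0 0 0 0")

```text
t: 59.45
tcp_pos: [0.434, 0.019, 0.13]
orientation: [0.995, -0.096, 0.002, 0.001]
contact_force: [3.7, -6.6, -2.9]
gripper_width: 0.0495
grasp_force: 30.0
```

```bash
python3 ang.py | tail -3 | head -2
```

```text
wrist 574 15.77 tip [0.5033 0.1369]
scene 44 16.81 tip [0.5006 0.1398]
```

Request:
carry_out(motion="0 0 0 0 0 0 1;0 0 0 0 0 0 1;0 0 0 0 0 0 1;0 0 0 0 0 0 1;0 0 0 0 0 0 1;0 0 0 0 0 0 1")

```text
t: 60.15
tcp_pos: [0.4325, 0.0202, 0.1299]
orientation: [0.995, -0.097, -0.0, -0.0]
contact_force: [0.3, 0.9, 0.0]
gripper_width: 0.0906
grasp_force: 0.0
```

Request:
carry_out(motion="0 0 0 0 0 -0.5 1;0 0 0 0 0 -1 1;0 0 0 0 0 -1 1;0 0 0 0 0 -1 1;0 0 0 0 0 -0.5 1;0 0 0 0 0 0 1")

```text
t: 60.75
tcp_pos: [0.434, 0.0201, 0.2521]
orientation: [0.995, -0.097, 0.003, -0.0]
contact_force: [-0.8, 0.3, 0.0]
gripper_width: 0.0913
grasp_force: 0.0
```

```bash
python3 - <<'E'
from h import *
import pickle
s=bot.observe();print(s['tcp_pos'])
c=calibration('wrist');im=capture('wrist');cv2.imwrite('pics/w8.png',im[:,:,::-1]);pickle.dump(c,open('w8.pkl','wb'))
cv2.imwrite('pics/s8.png',capture('scene')[:,:,::-1])
o=np.hstack([cv2.resize(im,(400,300)),cv2.resize(cv2.imread('pics/s8.png')[100:340,220:540,::-1],(400,300))])
cv2.imwrite('pics/final.png',o[:,:,::-1])
E
sed -i '/^ang(/d;/^c=cal/d;/^S=/d' ang.py; cat >> ang.py <<'E'
im=rd('pics/w8.png'); ang('wrist',im,pickle.load(open('w8.pkl','rb')),(90,20,300,170)); ang('scene',rd('pics/s8.png'),None,(340,183,378,215))
E
python3 ang.py
```

```text
[0.43395488 0.02012747 0.25210147]
wrist 246 15.99 tip [0.508  0.1349]
scene 44 16.81 tip [0.5006 0.1398]
```

View pics/final.png

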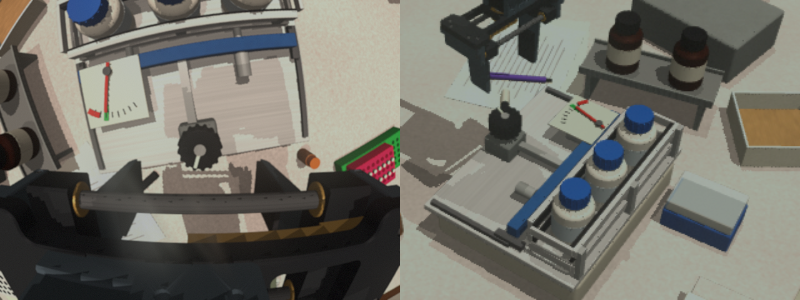

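The needle swing is about 43°, on the mark. All three whites stand clamped against the fence, both ambers are on the stand, and the gripper is clear, so I'm handing in.

```bash
python3 -c "
from rig import workorder
print(workorder.job_done())"
```

```text
the job is handed in; nothing more can be done
None
```

The job is handed in: the clamp was opened to needle zero before anything was lifted, both amber bottles stand upright on the grey stand, and all three white bottles stand against the rear fence with the needle on the green mark (swing measured at about 43°, the mark being 43°); the hand-in returned no verdict.

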